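# Free a stuck centrifuge carrier, load it and balance it on the scale

### The arm

A 6-joint arm with a two-finger parallel gripper is mounted at the origin on the work surface. World frame = base frame: x ahead of the robot, y to its left, z up, the work surface at z = 0. Lengths are in m, angles in rad, forces in N, time in s.
With the tool pointing down it reaches from about 0.35 to 0.775 m from the base axis. Payload 5.5 kg.
Tool frame: the origin (TCP) lies at the very end of the fingers, on their centre line; the grasp point (between the pads) lies env.hold_point_z behind it (env.hold_point_z is the distance from the TCP to the grasp point, in m); z points along the fingers, y is the line along which they close (so a half turn about z gives the same grasp; the last joint's range is limited). The gripper opens to 85 mm and grips with 20 to 120 N. Pads are 22 mm wide; open, the fingers measure 114 mm over their backs; the gripper's body (76 mm by 85 mm) begins 54 mm behind the grasp point. The pads swing forward as they close: fully open they stand 13 mm farther back than shut.
Start: joints at [-0.14, 0.313, 0.046, 1.304, 0, 1.431], TCP at [0.575, -0, 0.231] pointing down, gripper open.
Joint ranges: [-2.76, 2.76], [-0.86, 1.69], [-1.03, 1.26], [-2.2, 2.34], [-1.47, 1.5], [-3.14, 3.14]. Speed limits (rad/s): [2.57, 2.57, 3.14, 3.14, 3.14, 3.14].

### API

Orientations are given as a unit quaternion [w, x, y, z].
In Python, from workcell import env gives the robot as it stands.
- The arm moves only by the tool carry_out, never from a script. Its argument "steps" is a list of rows, each a list of 3 entries, a list of its own where there are three numbers: the turn, a rotation vector about the tool's x, y, z in degrees, then the shift along the tool's x, y, z in cm, then the closure in counts, from 0 (fully open) to 255 (shut). A call has exactly 8 rows; each row is the pose to reach, as a shift and turn from the pose commanded when the call began, along the tool's axes at that moment; what a row does not reach only later rows make up. A row lasts 1/8 s, in which the tool goes at most 62.5 mm and 10.7 degrees, less where a joint would pass 70% of its speed; a pose out of reach is approached as far as the arm can. A call with a gripper value outside its range is refused whole. The fingers move at their own pace and stop on an object; "force" is the grip in N (left out, the last holds). Time passes only in rows, so rows that repeat a pose let the fingers close, or fill a call up. It gives the time, the measured TCP pose, the force, the opening and the grip force at its end, in the units of the state.
- env.get_state(): the state, without advancing time (a new reading comes with each control period).
- env.read_camera(name): name is "scene" or "side" or "wrist"; returns (picture, depth): 384x512x3 uint8, red, green, blue; 384x512 float32, m along the optical axis (not along the pixel's ray), 0 where there is no reading.
- env.get_calibration(name): a dict with "fx", "fy", "cx", "cy" (pixels), "origin" and "orientation" of the camera in the world. Camera axes: x right, y up, looking along -z (the intrinsics and any distortion apply to the point x, -y, -z); pixel columns grow to the right and rows downward; lengths in m; the calibration is good to about 2 mm. A picture is of the moment at which its call begins: read the wrist's pose just before it. get_calibration takes no time and is no camera call; for the wrist camera it gives the pose at the moment of the call.
- env.hand_in(): hands the job in; it is judged then, once.
The state is a dict: "clock": time; "joint_pos": joint angles; "qvel": joint speeds; "tau": joint torques, N m; "tcp_pos": TCP position; "orientation": TCP orientation; "wrist_force": force on the tool from outside, world axes, zero at the start; "ft_torque": the same for the moment, N m; "finger_gap": finger opening in m; "grip_force": force on a finger pad.
Only numpy, scipy, OpenCV 4.12 (cv2) and the standard library are available. Lean on these libraries where they do the work, as an engineer would, in place of code of your own. Each camera call takes 0.05 s, during which the arm holds its last target. There are 200 camera calls.

### The job

The grey tube carrier is stuck down in its centrifuge bucket: before you touch it, slide the tip of the release pin over the black dust skin on the stand until it drops into the hidden socket, push it all the way down so that the knockout rod lifts the carrier, and hang the pin back in its red holder. Stand the carrier in the middle of the scale pan without pushing the pan to its stop, put every yellow-capped sample upright into a pocket of its own, and add or take out blue-capped balance bottles in the other pockets until the needle rests in the green sector. Spare balance bottles stay standing on the bench; leave the reagent bottle, tip box and jar where they are.

Things in the scene. Friction and masses are not known exactly. Their poses are not given: they have to be found in the camera images.
- station: White bench stand, 160 (x) x 314 (y) mm, fixed. Origin: centre of its underside, z up. Its -y half holds an aluminium centrifuge bucket with the stuck carrier (point nest); its +y half is a blue deck, 76 mm high, with a black oblong window (point window).
- nest (a point): Centre of the bucket's floor, 18 mm above the bench, axes as the stand. The bucket is a cavity 128 (x) x 143 (y) mm; its lip is 104 mm above the bench.
- window (a point): Centre of the window in the blue deck, 56 (x) x 36 (y) mm, axes as the stand; 72 mm above the bench on the hard steel cover plate, 4 mm below the deck. A thin black dust skin, which the pin passes freely, hides a round socket, 15 mm wide, in the plate: its centre is within 18 mm (x) and 8 mm (y) of this point, elsewhere each time. Beyond these the plate is solid.
- plunger (a joint): Plunger in the hidden socket (m): 0 up, stop at 0.028 down. Its top is 10 mm below the plate's surface at 0. Pushing it down (about 10 to 20 N) drives the knockout rod up through the bucket's floor by the same amount; both stay where they are left.
- ejector (a joint): How far the knockout rod has risen (m): 0 at the start, stop at 0.028. Its round steel head, 40 mm wide, lifts the carrier; 26 mm frees it from its seals.
- carrier: Grey carrier, 124 (x) x 139 (y) mm, 0.4 kg, empty, with an upright orange grip plate in its middle, 10 (y) x 50 (x) mm, top at 82 mm. Origin: centre of its underside, z up. Six pockets 36 x 35 mm centred at x = -40, 0, 40 and y = -48, 48 mm, floor 4 mm, walls to 50 mm. At the start stuck in the bucket, grip 4 mm below the lip; knocked up 26 mm, the grip is 22 mm above the lip and it stays up.
- pin: Release pin standing in its holder: steel rod 8 mm in diameter with a round tip, flange 28 mm across at 48 to 53 mm from the tip, black handle 18 x 18 mm from 53 to 103 mm above the tip (grip it at 80 mm). 0.12 kg. Origin: the tip; z points up to the handle.
- holder: Red holder block for the pin, fixed, 78 mm tall, its upper part 60 x 60 mm with a 15 mm hole in its middle. Origin: centre of its underside, z up. The pin hangs in it with its flange on the top, its tip 30 mm above the bench.
- pan: Flat square steel pan of the white spring scale, 160 x 160 mm. Origin: centre of its upper face, z up, 98 mm above the bench when empty; it sinks 28 mm per kg, with a stop at 26 mm. The dial with a red needle and a green sector is on the +x side of the scale, facing +x and up.
- needle (a joint): Angle of the dial's needle (rad): 0 with the pan empty, growing with load (about 6.2 rad per kg; one bottle about 0.3). The green sector reaches from 3.8 to 4.2; the pan's stop is at 5.7.
- sample0: Sample, amber with a yellow cap: 30 ml screw-cap bottle, 28 mm diameter and 90 mm tall over its cap (cap 31 mm diameter, top 16 mm), about 50 g (each differs a little). Origin: centre of its underside, z up. Two to four samples are present.
- sample1: Sample, amber with a yellow cap: 30 ml screw-cap bottle, 28 mm diameter and 90 mm tall over its cap (cap 31 mm diameter, top 16 mm), about 50 g (each differs a little). Origin: centre of its underside, z up. Two to four samples are present.
- sample2: Sample, amber with a yellow cap: 30 ml screw-cap bottle, 28 mm diameter and 90 mm tall over its cap (cap 31 mm diameter, top 16 mm), about 50 g (each differs a little). Origin: centre of its underside, z up. Two to four samples are present.
- sample3: Sample, amber with a yellow cap: 30 ml screw-cap bottle, 28 mm diameter and 90 mm tall over its cap (cap 31 mm diameter, top 16 mm), about 50 g (each differs a little). Origin: centre of its underside, z up. Two to four samples are present.
- balance0: Balance bottle, white with a blue cap: 30 ml screw-cap bottle, 28 mm diameter and 90 mm tall over its cap (cap 31 mm diameter, top 16 mm), about 50 g (each differs a little). Origin: centre of its underside, z up. Used only as ballast.
- balance1: Balance bottle, white with a blue cap: 30 ml screw-cap bottle, 28 mm diameter and 90 mm tall over its cap (cap 31 mm diameter, top 16 mm), about 50 g (each differs a little). Origin: centre of its underside, z up. Used only as ballast.
- balance2: Balance bottle, white with a blue cap: 30 ml screw-cap bottle, 28 mm diameter and 90 mm tall over its cap (cap 31 mm diameter, top 16 mm), about 50 g (each differs a little). Origin: centre of its underside, z up. Used only as ballast.
- balance3: Balance bottle, white with a blue cap: 30 ml screw-cap bottle, 28 mm diameter and 90 mm tall over its cap (cap 31 mm diameter, top 16 mm), about 50 g (each differs a little). Origin: centre of its underside, z up. Used only as ballast.
- reagent: White reagent bottle with a black cap, 52 mm diameter, 110 mm tall, bystander. Origin: centre of its underside.
- tiprack: Green pipette-tip box with a clear lid, 82 x 122 x 45 mm, bystander. Origin: centre of its underside.
- jar: Jar with a red cap, 56 mm diameter, 70 mm tall, bystander. Origin: centre of its underside.
Not all that is in view belongs to the job. What is shaped like the pin but pink is not meant.

How it is judged:
By the outcome, as a careful person would: the job done as asked, in the order asked, and still so for the second after the job is handed in, with the robot touching nothing.
Of sample0, sample1, sample2, sample3 only 2 to 4 are there at a start; the rules pass over those that are not, and their reading is None.
At some moment in a run one of carrier may be knocked a few centimetres aside while the robot is not near it.
It also fails if it takes over 210 s, if anything falls off the work surface, if the arm or the gripper's body presses on something with over 40 N, if the wrist force passes 120 N, or if a joint passes its speed limit or range.

## Working session

There is one attempt and no reset: what is moved stays moved. The work goes in short steps, Python scripts to look and compute and a tool call to move; the robot and the scene stay as the last step left them, time stands still between calls to the robot, and variables do not carry over. Pictures are saved under pics/ and viewed, at most 14 in all, crops included, and the job is handed in when it is done.

Besides the shell and the picture viewer there is one more tool, called after "Call:" by a JSON object that holds its "name" and its "arguments". carry_out: Moves the arm, as the interface text tells. Its arguments: {"type":"object","properties":{"steps":{"type":"array","items":{"type":"array"}},"force":{"type":"number"}},"required":["steps"]}

```bash
ls; mkdir -p pics
cat > h.py <<'E'
import numpy as np, cv2
from scipy.spatial.transform import Rotation as R
from workcell import env
def rot(q): return R.from_quat([q[1],q[2],q[3],q[0]])
def cloud(name):
    c=env.get_calibration(name); im,d=env.read_camera(name)
    v,u=np.mgrid[0:384,0:512]
    p=np.stack([(u-c['cx'])/c['fx']*d,-(v-c['cy'])/c['fy']*d,-d],-1)
    w=p.reshape(-1,3)@rot(c['orientation']).as_matrix().T+np.array(c['origin'])
    w=w.reshape(384,512,3); w[d==0]=np.nan
    return im,w
def save(n,im): cv2.imwrite('pics/'+n+'.png',im[:,:,::-1])
def st():
    s=env.get_state(); np.set_printoptions(precision=4,suppress=True)
    print('t',s['clock'],'tcp',np.array(s['tcp_pos']),'q',np.array(s['orientation']),'F',np.array(s['wrist_force']),'gap',s['finger_gap'],s['grip_force'],'j',np.array(s['joint_pos']))
    return s
E
python3 - <<'E'
from h import *
s=st(); print(env.hold_point_z, rot(s['orientation']).as_matrix())
for n in ['scene','side']:
    c=env.get_calibration(n); print(n,c)
    im,w=cloud(n); np.savez('pics/%s0.npz'%n,im=im,w=w)
    save(n+'0',cv2.resize(im,(800,600)))
E
```

```text
pics
t 0.0 tcp [0.5745 0.0001 0.2304] q [-0.0007  0.7071  0.7071 -0.0006] F [-0.6115  0.625  -0.0997] gap 0.0852764974971054 0.0 j [-0.1396  0.314   0.0449  1.3036 -0.      1.4312]
0.0187 [[-0.      1.     -0.0018]
 [ 1.      0.      0.0002]
 [ 0.0002 -0.0018 -1.    ]]
scene {'fx': 368.55345103911975, 'fy': 368.55345103911975, 'cx': 260.9240880404787, 'cy': 191.902106963433, 'origin': array([ 1.3519, -0.2504,  0.7883]), 'orientation': array([0.7464, 0.3496, 0.2456, 0.5102])}
side {'fx': 357.17086855166326, 'fy': 357.17086855166326, 'cx': 257.1199968498315, 'cy': 190.0293704334419, 'origin': array([ 0.4384, -0.7122,  0.737 ]), 'orientation': array([ 0.9081,  0.4125, -0.0382, -0.0621])}
```

View pics/scene0.png

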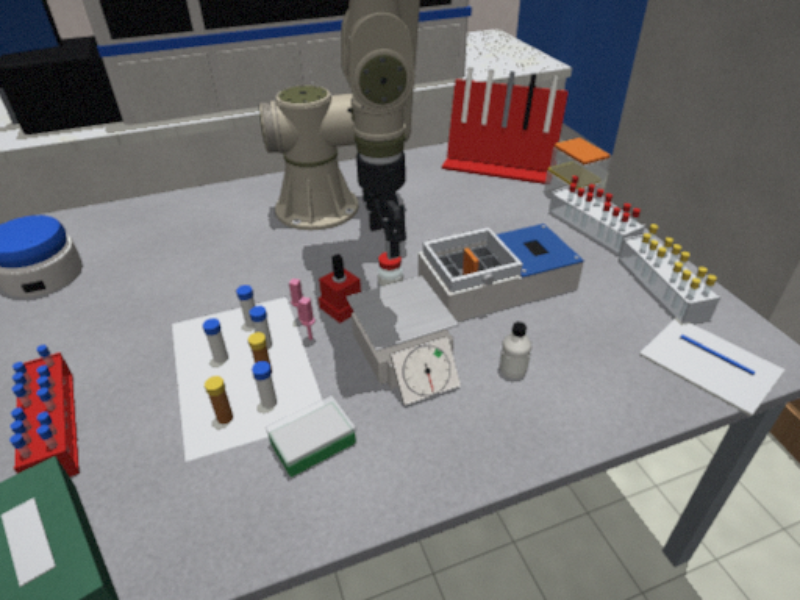

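View pics/side0.png

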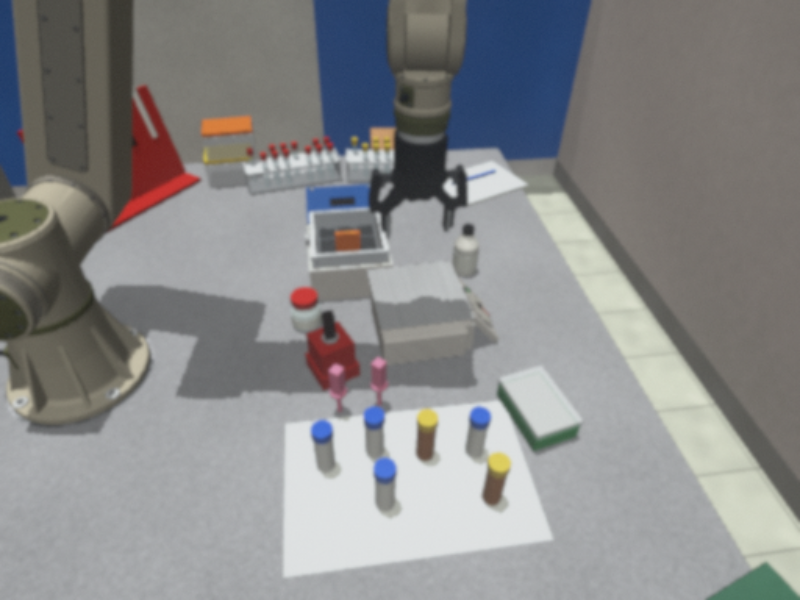

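The scene shows the bucket and the blue deck with its window (scene px 540,247), the pin in its red holder (338,285), the scale (410,320), 2 samples (258,350; 215,400) and 4 balance bottles. Two pink decoys stand by the holder.

```bash
cat > seg.py <<'E'
from h import *
from scipy import ndimage as N
def blobs(im,w,lo,hi,zr,box=(0.2,0.85,-0.5,0.4),amin=12):
    hsv=cv2.cvtColor(im,cv2.COLOR_RGB2HSV)
    m=cv2.inRange(hsv,lo,hi)>0
    m&=(w[...,2]>zr[0])&(w[...,2]<zr[1])&(w[...,0]>box[0])&(w[...,0]<box[1])&(w[...,1]>box[2])&(w[...,1]<box[3])
    L,n=N.label(m); out=[]
    for i in range(1,n+1):
        k=L==i
        if k.sum()<amin: continue
        p=w[k]; v,u=np.nonzero(k)
        (c,sz,a)=cv2.minAreaRect((p[:,:2]*1000).astype(np.float32))
        out.append(p); print('  px',int(u.mean()),int(v.mean()),'n',k.sum(),'mean',p.mean(0),'rect',np.round(c),np.round(sz),round(a,1),'ztop',np.percentile(p[:,2],95).round(4))
    return out
E
python3 - <<'E'
from seg import *
for n in ['scene','side']:
    z=np.load('pics/%s0.npz'%n); im,w=z['im'],z['w']; print(n)
    for nm,lo,hi,zr in [('yellow',(18,120,60),(32,255,255),(.07,.11)),('bluecap',(100,120,60),(125,255,255),(.08,.11)),
      ('deck',(100,120,60),(125,255,255),(.066,.0795)),('redtop',(0,150,40),(8,255,255),(.072,.082)),('redtop2',(172,150,40),(180,255,255),(.072,.082)),
      ('black top',(0,0,0),(180,255,60),(.124,.14)),('orange',(8,150,90),(16,255,255),(.06,.13)),('pan',(0,0,60),(180,60,255),(.092,.1)),('lip',(0,0,60),(180,60,255),(.1006,.11)),('pink',(160,50,80),(175,160,255),(.02,.13))]:
        print(nm); blobs(im,w,lo,hi,zr)
E
```

```text
scene
yellow
  px 164 218 n 102 mean [ 0.56073691 -0.23997672  0.08691411] rect [ 557. -241.] [27. 27.] 61.3 ztop 0.0929
  px 137 246 n 120 mean [ 0.64265638 -0.32284023  0.08736299] rect [ 638. -323.] [28. 28.] 7.9 ztop 0.0927
bluecap
  px 155 186 n 63 mean [ 0.41154883 -0.24024011  0.08934242] rect [ 409. -241.] [27. 24.] 80.0 ztop 0.0928
  px 164 199 n 73 mean [ 0.48496442 -0.22691151  0.0893293 ] rect [ 483. -226.] [27. 27.] 72.3 ztop 0.093
  px 134 208 n 76 mean [ 0.4907329  -0.31171957  0.08949383] rect [ 487. -311.] [26. 28.] 85.3 ztop 0.0933
  px 166 236 n 101 mean [ 0.63437613 -0.24543405  0.08951689] rect [ 631. -244.] [26. 32.] 79.6 ztop 0.0928
deck
  px 339 161 n 541 mean [0.48566728 0.35663196 0.07706589] rect [476. 351.] [ 99. 161.] 89.1 ztop 0.0792
redtop
  px 216 180 n 155 mean [ 0.43828444 -0.05685092  0.07838509] rect [430. -54.] [56. 59.] 22.3 ztop 0.0812
redtop2
black top
  px 215 165 n 28 mean [ 0.43093641 -0.0541445   0.13187107] rect [430. -55.] [17. 16.] 42.3 ztop 0.1358
orange
  px 300 166 n 95 mean [0.48143642 0.2155552  0.08784241] rect [479. 217.] [47. 12.
[... 2534 characters left out ...]
 0.01442479 0.09743526] rect [586.  21.] [160. 162.] 2.7 ztop 0.0992
lip
  px 217 152 n 284 mean [0.45952244 0.19840332 0.1031173 ] rect [475. 218.] [148. 161.] 0.9 ztop 0.1053
  px 242 139 n 16 mean [0.54300347 0.25805814 0.10285719] rect [542. 257.] [34.  7.] 83.6 ztop 0.1055
  px 297 146 n 13 mean [0.70945517 0.19442767 0.10579251] rect [710. 194.] [17.  8.] 68.5 ztop 0.1096
  px 301 146 n 14 mean [0.72356194 0.19070525 0.10725819] rect [724. 192.] [10. 21.] 8.1 ztop 0.1098
pink
  px 242 240 n 194 mean [ 0.49691621 -0.14484489  0.07731734] rect [ 497. -143.] [21. 22.] 50.7 ztop 0.1033
  px 215 243 n 226 mean [ 0.43245702 -0.1431455   0.07442268] rect [ 432. -119.] [25. 79.] 1.5 ztop 0.103
```

Call:
{"name": "carry_out", "arguments": {"steps": [[[0,0,0],[-2,-5,-2],0],[[0,0,0],[-4,-10,-4],0],[[0,0,0],[-5.6,-14.6,-6],0],[[0,0,0],[-5.6,-14.6,-6],0],[[0,0,0],[-5.6,-14.6,-6],0],[[0,0,0],[-5.6,-14.6,-6],0],[[0,0,0],[-5.6,-14.6,-6],0],[[0,0,0],[-5.6,-14.6,-6],0]]}}

```text
clock: 1.1
tcp_pos: [0.4293, -0.0558, 0.2907]
orientation: [-0.001, 0.707, 0.707, -0.0]
wrist_force: [0.0, -0.4, -0.2]
finger_gap: 0.0857
grip_force: 0.0
```

Run:
```python
from seg import *
st(); print(env.get_calibration('wrist'))
im,w=cloud('wrist'); save('w1',im)
print('red');blobs(im,w,(0,150,30),(8,255,255),(.07,.085));print('blk');blobs(im,w,(0,0,0),(180,255,70),(.11,.15))
for n in ['scene','side']:
    z=np.load('pics/%s0.npz'%n); im,w=z['im'],z['w']; print(n)
    blobs(im,w,(0,0,0),(180,255,60),(.062,.08),(.42,.54,.31,.42))
```

```text
t 1.1 tcp [ 0.4293 -0.0558  0.2907] q [-0.0005  0.7069  0.7073 -0.0002] F [ 0.0313 -0.3519 -0.157 ] gap 0.08565426451360035 0.0 j [-0.3151  0.0254 -0.1581  1.3883  0.0001  1.2551]
{'fx': 267.16871572594357, 'fy': 267.16871572594357, 'cx': 255.42429907445336, 'cy': 190.56488537922013, 'origin': array([0.4297, 0.0247, 0.4342]), 'orientation': array([ 0.9878, -0.1559, -0.    ,  0.0007])}
red
  px 219 62 n 1066 mean [0.3853 0.0735 0.071 ] rect [386.  73.] [46. 47.] 89.4 ztop 0.0722
  px 254 158 n 1382 mean [ 0.4278 -0.0458  0.0786] rect [428. -50.] [59. 60.] 22.8 ztop 0.0799
blk
  px 253 169 n 273 mean [ 0.4275 -0.048   0.1309] rect [428. -50.] [18. 17.] 11.7 ztop 0.1346
scene
  px 342 158 n 66 mean [0.4729 0.3783 0.0743] rect [473. 378.] [28. 52.] 87.8 ztop 0.076
side
  px 219 128 n 20 mean [0.4753 0.3827 0.0725] rect [474. 384.] [12. 38.] 83.2 ztop 0.0737
```

View pics/w1.png

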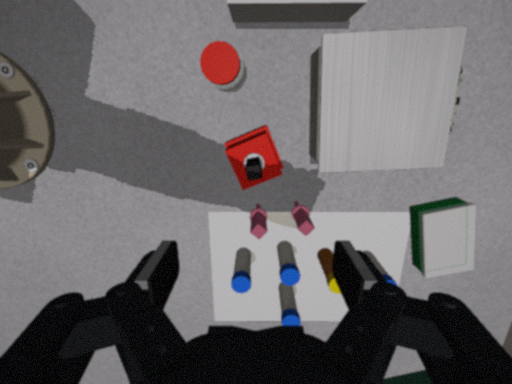

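Wrist view: the holder is at (254,158) px, turned about 20° with the handle at (254,168), and the neighbours are clear. Now I'll grip the pin.

Call:
{"name": "carry_out", "arguments": {"steps": [[[0,0,-10],[0.3,-0.1,4],0],[[0,0,-20],[0.3,-0.1,8],0],[[0,0,-21],[0.3,-0.1,12],0],[[0,0,-21],[0.3,-0.1,14],0],[[0,0,-21],[0.3,-0.1,16],0],[[0,0,-21],[0.3,-0.1,18],0],[[0,0,-21],[0.3,-0.1,20],0],[[0,0,-21],[0.3,-0.1,20],0]]}}

```text
clock: 2.15
tcp_pos: [0.4268, -0.0526, 0.09]
orientation: [-0.002, 0.566, 0.824, -0.0]
wrist_force: [-0.4, 0.7, 0.2]
finger_gap: 0.0852
grip_force: 0.0
```

Run:
```python
from seg import *
st()
im,w=cloud('wrist'); save('w2',im)
```

```text
t 2.15 tcp [ 0.4268 -0.0526  0.09  ] q [-0.0016  0.5664  0.8242 -0.0005] F [-0.4231  0.7174  0.2487] gap 0.08521262886108692 0.0 j [-0.3096  0.1387 -0.5462  0.8892  0.      0.8945]
```

View pics/w2.png

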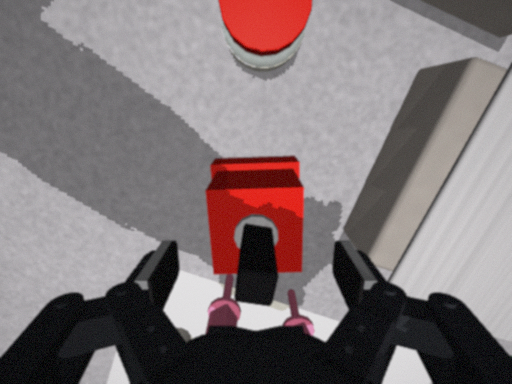

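Call:
{"name": "carry_out", "arguments": {"steps": [[[0,0,0],[0,0,0],255],[[0,0,0],[0,0,0],255],[[0,0,0],[0,0,0],255],[[0,0,0],[0,0,0],255],[[0,0,0],[0,0,0],255],[[0,0,0],[0,0,0],255],[[0,0,0],[0,0,0],255],[[0,0,0],[0,0,0],255]], "force": 80}}

```text
clock: 3.2
tcp_pos: [0.4285, -0.0531, 0.0918]
orientation: [0.001, 0.566, 0.824, 0.0]
wrist_force: [-1.0, 0.5, 5.4]
finger_gap: 0.0171
grip_force: 78.2
```

Call:
{"name": "carry_out", "arguments": {"steps": [[[0,0,0],[0,0,-2],255],[[0,0,0],[0,0,-4],255],[[0,0,0],[0,0,-6],255],[[0,0,0],[0,0,-8],255],[[0,0,0],[0,0,-10],255],[[0,0,0],[0,0,-12],255],[[0,0,0],[0,0,-12],255],[[0,0,0],[0,0,-12],255]]}}

```text
clock: 4.2
tcp_pos: [0.4275, -0.0528, 0.2103]
orientation: [-0.001, 0.566, 0.824, -0.0]
wrist_force: [-0.5, -0.5, -1.9]
finger_gap: 0.0172
grip_force: 78.0
```

Run:
```python
from seg import *
s=st()
ims=[]
for n in ['scene','side']:
    c=env.get_calibration(n); im,w=cloud(n); 
    t=np.array(s['tcp_pos'])
    def px(p):
        q=rot(c['orientation']).inv().apply(np.array(p)-c['origin']); return int(c['cx']+c['fx']*q[0]/-q[2]), int(c['cy']-c['fy']*q[1]/-q[2])
    u,v=px(t); print(n,'tcp',u,v,'tip pred',px(t-[0,0,.0613]))
    cr=im[v-50:v+50,u-50:u+50].copy(); ims.append(cv2.resize(cr,(400,400)))
    m=w[v-50:v+50,u-50:u+50]
    k=(m[...,2]>.10)&(m[...,2]<.2)&(np.hypot(m[...,0]-t[0],m[...,1]-t[1])<.03)
    p=m[k]; 
    for a,b in [(.13,.15),(.15,.175),(.175,.185)]:
        r=p[(p[:,2]>a)&(p[:,2]<b)]; print(a,b,len(r),np.median(r,0) if len(r) else'', 'minz',p[:,2].min())
save('pin',np.hstack(ims))
```

```text
t 4.2 tcp [ 0.4275 -0.0528  0.2103] q [-0.0006  0.5664  0.8241 -0.0002] F [-0.509  -0.491  -1.8956] gap 0.017155100820010247 78.03717613220215 j [-0.3098  0.0442 -0.3356  1.1923  0.      0.8945]
scene tcp 213 142 tip pred (214, 159)
0.13 0.15 0  minz 0.1531580569801212
0.15 0.175 19 [ 0.4283 -0.0535  0.1657] minz 0.1531580569801212
0.175 0.185 6 [ 0.4275 -0.0542  0.1814] minz 0.1531580569801212
side tcp 207 176 tip pred (209, 195)
0.13 0.15 0  minz 0.1511172525734783
0.15 0.175 26 [ 0.4271 -0.056   0.1643] minz 0.1511172525734783
0.175 0.185 10 [ 0.4271 -0.0553  0.1801] minz 0.1511172525734783
```

View pics/pin.png

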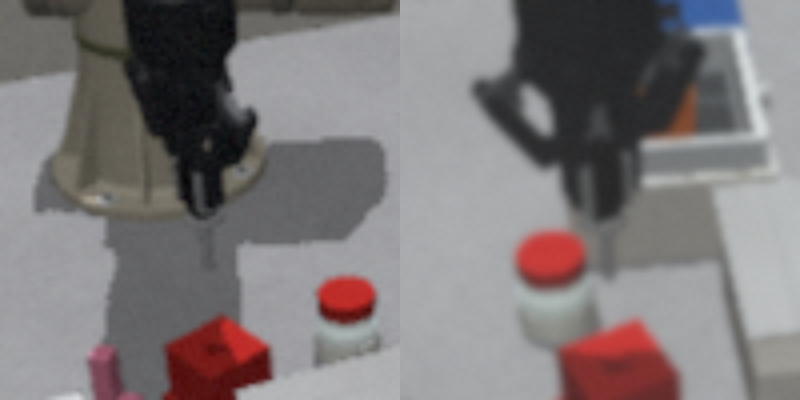

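The pin hangs straight in the fingers. Next I carry it to the window.

Call:
{"name": "carry_out", "arguments": {"steps": [[[0,0,3],[5.6,2.6,0],255],[[0,0,6],[11.2,5.2,0],255],[[0,0,9],[16.8,7.8,0],255],[[0,0,12],[22.4,10.4,0],255],[[0,0,15],[28,13,0],255],[[0,0,18],[33.6,15.6,0],255],[[0,0,21],[39.4,18.2,0],255],[[0,0,21],[39.4,18.2,0],255]]}}

```text
clock: 5.3
tcp_pos: [0.4558, 0.3837, 0.2091]
orientation: [-0.0, 0.705, 0.709, -0.001]
wrist_force: [-0.2, -0.8, -1.1]
finger_gap: 0.0172
grip_force: 78.2
```

Run:
```python
from seg import *
s=st()
im,w=cloud('wrist'); save('w3',im)
print('deck');p=blobs(im,w,(100,120,40),(125,255,255),(.068,.085),(.35,.6,.2,.5))
print('win');blobs(im,w,(0,0,0),(180,255,45),(.05,.085),(.42,.54,.3,.45))
for n in ['scene','side']:
    im,w=cloud(n); t=np.array(s['tcp_pos'])
    k=(w[...,2]>.15)&(w[...,2]<.178)&(np.hypot(w[...,0]-t[0],w[...,1]-t[1])<.02); print(n,k.sum(),np.median(w[k],0))
    print(n,'win');blobs(im,w,(0,0,0),(180,255,60),(.062,.08),(.42,.54,.31,.45))
```

```text
t 5.3 tcp [0.4558 0.3837 0.2091] q [-0.0005  0.7053  0.709  -0.0008] F [-0.1892 -0.8146 -1.0528] gap 0.01723904284002587 78.20970296859741 j [0.5647 0.362  0.061  1.2715 0.0006 2.1303]
deck
  px 275 175 n 15295 mean [0.4779 0.3896 0.0767] rect [475. 375.] [159. 149.] 0.3 ztop 0.0778
win
  px 273 186 n 1398 mean [0.4759 0.3783 0.0735] rect [476. 378.] [54. 34.] 1.2 ztop 0.0746
scene 18 [0.4564 0.3793 0.1674]
scene win
  px 342 158 n 76 mean [0.4732 0.3765 0.0744] rect [474. 377.] [33. 54.] 88.2 ztop 0.0771
side 20 [0.4559 0.3777 0.1641]
side win
  px 218 128 n 36 mean [0.4743 0.3807 0.0723] rect [475. 380.] [19. 42.] 84.4 ztop 0.0746
```

View pics/w3.png

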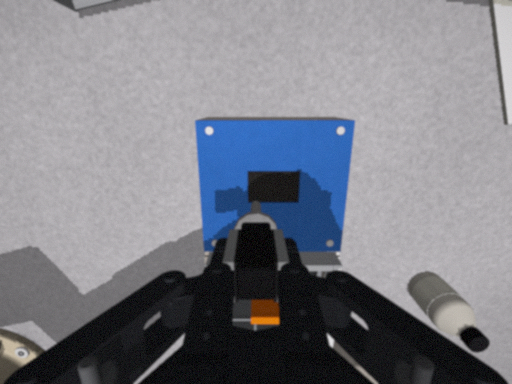

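Window centre is (273,186) px, world (0.475, 0.378). The tip is about 4 mm beyond it in y and at the left end in x. I'll lower it gently.

Call:
{"name": "carry_out", "arguments": {"steps": [[[0,0,0],[-0.45,0,2],255],[[0,0,0],[-0.45,0,4],255],[[0,0,0],[-0.45,0,6],255],[[0,0,0],[-0.45,0,7],255],[[0,0,0],[-0.45,0,7.3],255],[[0,0,0],[-0.45,0,7.5],255],[[0,0,0],[-0.45,0,7.7],255],[[0,0,0],[-0.45,0,7.8],255]]}}

```text
clock: 6.45
tcp_pos: [0.4569, 0.3757, 0.1336]
orientation: [0.0, 0.707, 0.707, 0.0]
wrist_force: [0.0, -0.1, 0.7]
finger_gap: 0.0169
grip_force: 78.2
```

Call:
{"name": "carry_out", "arguments": {"steps": [[[0,0,0],[0.2,0,0.1],255],[[0,0,0],[0.2,0,0.2],255],[[0,0,0],[0.2,0,0.3],255],[[0,0,0],[0.2,0,0.4],255],[[0,0,0],[0.2,0,0.4],255],[[0,0,0],[0.2,0,0.4],255],[[0,0,0],[0.2,0,0.4],255],[[0,0,0],[0.2,0,0.4],255]]}}

```text
clock: 7.45
tcp_pos: [0.4573, 0.3774, 0.1328]
orientation: [0.001, 0.707, 0.707, 0.001]
wrist_force: [-3.7, -5.2, 18.8]
finger_gap: 0.0175
grip_force: 81.0
```

Call:
{"name": "carry_out", "arguments": {"steps": [[[0,0,0],[0,0.15,0],255],[[0,0,0],[0,0.3,0],255],[[0,0,0],[0,0.45,0],255],[[0,0,0],[0,0.6,0],255],[[0,0,0],[0,0.75,0],255],[[0,0,0],[0,0.9,0],255],[[0,0,0],[0,1.05,0],255],[[0,0,0],[0,1.2,0],255]]}}

```text
clock: 8.45
tcp_pos: [0.4649, 0.3784, 0.1327]
orientation: [-0.003, 0.706, 0.708, -0.001]
wrist_force: [-14.0, -1.3, 23.9]
finger_gap: 0.0167
grip_force: 81.6
```

Call:
{"name": "carry_out", "arguments": {"steps": [[[0,0,0],[0,0.15,-0.1],255],[[0,0,0],[0,0.3,-0.15],255],[[0,0,0],[0,0.45,-0.15],255],[[0,0,0],[0,0.6,-0.15],255],[[0,0,0],[0,0.75,-0.15],255],[[0,0,0],[0,0.9,-0.15],255],[[0,0,0],[0,1.05,-0.15],255],[[0,0,0],[0,1.2,-0.15],255]]}}

```text
clock: 9.45
tcp_pos: [0.4784, 0.3776, 0.1324]
orientation: [-0.001, 0.707, 0.708, -0.001]
wrist_force: [-8.1, -3.0, 11.7]
finger_gap: 0.0168
grip_force: 80.1
```

Call:
{"name": "carry_out", "arguments": {"steps": [[[0,0,0],[0,0.15,0],255],[[0,0,0],[0,0.3,0],255],[[0,0,0],[0,0.45,0],255],[[0,0,0],[0,0.6,0],255],[[0,0,0],[0,0.75,0],255],[[0,0,0],[0,0.9,0],255],[[0,0,0],[0,1.05,0],255],[[0,0,0],[0,1.2,0],255]]}}

```text
clock: 10.45
tcp_pos: [0.4896, 0.378, 0.1329]
orientation: [-0.002, 0.707, 0.708, -0.001]
wrist_force: [-10.0, -1.8, 13.7]
finger_gap: 0.0168
grip_force: 80.7
```

Call:
{"name": "carry_out", "arguments": {"steps": [[[0,0,0],[0,0.2,0],255],[[0,0,0],[0,0.4,0],255],[[0,0,0],[0,0.6,0],255],[[0,0,0],[0,0.6,0],255],[[0,0,0],[0.15,0.6,0],255],[[0,0,0],[0.3,0.5,0],255],[[0,0,0],[0.45,0.4,0],255],[[0,0,0],[0.6,0.3,0],255]]}}

```text
clock: 11.45
tcp_pos: [0.4972, 0.3825, 0.1331]
orientation: [0.002, 0.707, 0.707, 0.001]
wrist_force: [0.1, -6.0, 8.9]
finger_gap: 0.0167
grip_force: 79.8
```

Call:
{"name": "carry_out", "arguments": {"steps": [[[0,0,0],[0.1,-0.2,0],255],[[0,0,0],[0.1,-0.4,0],255],[[0,0,0],[0.1,-0.6,0],255],[[0,0,0],[0.1,-0.8,0],255],[[0,0,0],[0.1,-1.0,0],255],[[0,0,0],[0.1,-1.2,0],255],[[0,0,0],[0.1,-1.4,0],255],[[0,0,0],[0.1,-1.5,0],255]]}}

```text
clock: 12.45
tcp_pos: [0.4832, 0.3858, 0.1331]
orientation: [0.001, 0.707, 0.707, 0.003]
wrist_force: [2.8, -0.5, 7.1]
finger_gap: 0.0169
grip_force: 79.5
```

Call:
{"name": "carry_out", "arguments": {"steps": [[[0,0,0],[-0.1,-0.2,0.05],255],[[0,0,0],[-0.1,-0.4,0.05],255],[[0,0,0],[-0.1,-0.6,0.05],255],[[0,0,0],[-0.1,-0.8,0.05],255],[[0,0,0],[-0.1,-1.0,0.05],255],[[0,0,0],[-0.1,-1.2,0.05],255],[[0,0,0],[-0.1,-1.4,0.05],255],[[0,0,0],[-0.1,-1.5,0.05],255]]}}

```text
clock: 13.45
tcp_pos: [0.4692, 0.385, 0.1332]
orientation: [0.002, 0.707, 0.707, 0.004]
wrist_force: [5.1, 0.2, 7.7]
finger_gap: 0.017
grip_force: 79.7
```

Call:
{"name": "carry_out", "arguments": {"steps": [[[0,0,0],[0,-0.2,0.1],255],[[0,0,0],[0,-0.4,0.1],255],[[0,0,0],[0,-0.6,0.1],255],[[0,0,0],[0,-0.8,0.1],255],[[0,0,0],[0,-1.0,0.1],255],[[0,0,0],[0,-1.2,0.1],255],[[0,0,0],[0,-1.4,0.1],255],[[0,0,0],[0,-1.5,0.1],255]]}}

```text
clock: 14.45
tcp_pos: [0.4554, 0.3854, 0.1331]
orientation: [0.002, 0.707, 0.707, 0.005]
wrist_force: [6.1, 0.3, 10.9]
finger_gap: 0.0172
grip_force: 79.9
```

Call:
{"name": "carry_out", "arguments": {"steps": [[[0,0,0],[-0.25,0.1,0],255],[[0,0,0],[-0.5,0.1,0],255],[[0,0,0],[-0.75,0.1,0],255],[[0,0,0],[-1.0,0.1,0],255],[[0,0,0],[-1.25,0.1,0],255],[[0,0,0],[-1.35,0.1,0],255],[[0,0,0],[-1.35,0.3,0],255],[[0,0,0],[-1.35,0.5,0],255]]}}

```text
clock: 15.45
tcp_pos: [0.4552, 0.3736, 0.1328]
orientation: [-0.003, 0.706, 0.708, 0.003]
wrist_force: [-9.4, 5.7, 18.2]
finger_gap: 0.0172
grip_force: 81.0
```

Call:
{"name": "carry_out", "arguments": {"steps": [[[0,0,0],[0,0.2,0],255],[[0,0,0],[0,0.4,0],255],[[0,0,0],[0,0.6,0],255],[[0,0,0],[0,0.8,0],255],[[0,0,0],[0,1.0,0],255],[[0,0,0],[0,1.2,0],255],[[0,0,0],[0,1.4,0],255],[[0,0,0],[0,1.5,0],255]]}}

```text
clock: 16.45
tcp_pos: [0.467, 0.3718, 0.1324]
orientation: [-0.003, 0.706, 0.708, -0.0]
wrist_force: [-1.0, 1.1, 19.9]
finger_gap: 0.0171
grip_force: 81.8
```

Call:
{"name": "carry_out", "arguments": {"steps": [[[0,0,0],[0,0.2,-0.1],255],[[0,0,0],[0,0.4,-0.1],255],[[0,0,0],[0,0.6,-0.1],255],[[0,0,0],[0,0.8,-0.1],255],[[0,0,0],[0,1.0,-0.1],255],[[0,0,0],[0,1.2,-0.1],255],[[0,0,0],[0,1.4,-0.1],255],[[0,0,0],[0,1.5,-0.1],255]]}}

```text
clock: 17.45
tcp_pos: [0.4819, 0.3698, 0.1297]
orientation: [-0.003, 0.707, 0.708, -0.003]
wrist_force: [-10.5, 0.4, 4.9]
finger_gap: 0.0171
grip_force: 79.4
```

Call:
{"name": "carry_out", "arguments": {"steps": [[[0,0,0],[0,-0.3,0],255],[[0,0,0],[0,-0.4,0],255],[[0,0,0],[0,-0.4,0.2],255],[[0,0,0],[0,-0.4,0.4],255],[[0,0,0],[0,-0.4,0.6],255],[[0,0,0],[0,-0.4,0.7],255],[[0,0,0],[0,-0.4,0.7],255],[[0,0,0],[0,-0.4,0.7],255]]}}

```text
clock: 18.45
tcp_pos: [0.4807, 0.37, 0.1235]
orientation: [-0.001, 0.707, 0.707, -0.001]
wrist_force: [-6.1, -1.6, 3.2]
finger_gap: 0.0174
grip_force: 79.5
```

Call:
{"name": "carry_out", "arguments": {"steps": [[[0,0,0],[0,-0.15,0.4],255],[[0,0,0],[0,-0.15,0.8],255],[[0,0,0],[0,-0.15,1.2],255],[[0,0,0],[0,-0.15,1.6],255],[[0,0,0],[0,-0.15,2.0],255],[[0,0,0],[0,-0.15,2.4],255],[[0,0,0],[0,-0.15,2.7],255],[[0,0,0],[0,-0.15,3.0],255]]}}

```text
clock: 19.45
tcp_pos: [0.4804, 0.3702, 0.0959]
orientation: [0.0, 0.707, 0.707, 0.001]
wrist_force: [-7.4, -2.8, 14.3]
finger_gap: 0.0168
grip_force: 80.9
```

Call:
{"name": "carry_out", "arguments": {"steps": [[[0,0,0],[0,-0.1,0.1],255],[[0,0,0],[0,-0.1,0.2],255],[[0,0,0],[0,-0.1,0.3],255],[[0,0,0],[0,-0.1,0.4],255],[[0,0,0],[0,-0.1,0.5],255],[[0,0,0],[0,-0.1,0.6],255],[[0,0,0],[0,-0.1,0.6],255],[[0,0,0],[0,-0.1,0.6],255]]}}

```text
clock: 20.45
tcp_pos: [0.4804, 0.3705, 0.0942]
orientation: [0.001, 0.707, 0.707, 0.003]
wrist_force: [-14.0, -6.5, 36.9]
finger_gap: 0.017
grip_force: 84.1
```

At the stop, with 37 N. Now I withdraw and check that the carrier has risen.

Call:
{"name": "carry_out", "arguments": {"steps": [[[0,0,0],[0,0,-1],255],[[0,0,0],[0,0,-3],255],[[0,0,0],[0,0,-5],255],[[0,0,0],[0,0,-7],255],[[0,0,0],[0,0,-9],255],[[0,0,0],[0,0,-11],255],[[0,0,0],[0,0,-12.6],255],[[0,0,0],[0,0,-12.6],255]]}}

```text
clock: 21.45
tcp_pos: [0.4807, 0.3705, 0.2146]
orientation: [0.001, 0.707, 0.707, 0.002]
wrist_force: [-0.7, -0.1, -1.1]
finger_gap: 0.0171
grip_force: 78.8
```

Run:
```python
from seg import *
s=st(); t=np.array(s['tcp_pos'])
for n in ['scene','side']:
    im,w=cloud(n)
    for a,b in [(-.06,-.035),(-.03,-.02)]:
        k=(w[...,2]>t[2]+a)&(w[...,2]<t[2]+b)&(np.hypot(w[...,0]-t[0],w[...,1]-t[1])<.02); print(n,k.sum(),np.median(w[k],0))
    k=(np.hypot(w[...,0]-t[0],w[...,1]-t[1])<.02)&(w[...,2]>.1); print('minz-tcp',w[k][:,2].min()-t[2])
    print('orange');blobs(im,w,(8,130,70),(17,255,255),(.06,.16),(.3,.6,.1,.3))
```

```text
t 21.45 tcp [0.4807 0.3705 0.2146] q [0.0007 0.7072 0.707  0.0017] F [-0.7458 -0.0837 -1.091 ] gap 0.01710753961444728 78.81603240966797 j [ 0.5247  0.3775  0.0972  1.2869 -0.0004  2.0958]
scene 17 [0.4816 0.3686 0.1684]
scene 8 [0.4815 0.3707 0.1905]
minz-tcp -0.05838055846027809
orange
  px 301 162 n 173 mean [0.4799 0.217  0.1025] rect [463. 226.] [31. 79.] 59.3 ztop 0.1294
side 14 [0.4804 0.3673 0.1676]
side 9 [0.4801 0.368  0.1891]
minz-tcp -0.06164959283054147
orange
  px 221 146 n 198 mean [0.475  0.2178 0.1082] rect [475. 247.] [76. 46.] 89.5 ztop 0.1272
```

Call:
{"name": "carry_out", "arguments": {"steps": [[[0,0,0],[-6,-0.8,0],255],[[0,0,0],[-12,-1.6,0],255],[[0,0,0],[-18,-2.3,0],255],[[0,0,0],[-24,-3.1,0],255],[[0,0,0],[-30,-3.8,0],255],[[0,0,0],[-36,-4.6,0],255],[[0,0,0],[-42.3,-5.2,0],255],[[0,0,0],[-42.3,-5.2,0],255]]}}

```text
clock: 22.55
tcp_pos: [0.4265, -0.0569, 0.2125]
orientation: [-0.0, 0.71, 0.704, -0.001]
wrist_force: [-0.4, 0.6, -0.9]
finger_gap: 0.017
grip_force: 78.9
```

Run:
```python
from seg import *
s=st(); t=np.array(s['tcp_pos']); ims=[]
for n in ['scene','side']:
    im,w=cloud(n)
    for a,b in [(-.06,-.035)]:
        k=(w[...,2]>t[2]+a)&(w[...,2]<t[2]+b)&(np.hypot(w[...,0]-t[0],w[...,1]-t[1])<.02); print(n,k.sum(),np.median(w[k],0))
    print('red');blobs(im,w,(0,150,30),(8,255,255),(.072,.085))
    print('hole');blobs(im,w,(0,0,0),(180,255,75),(.06,.085),(.41,.45,-.075,-.035),4)
    u,v=(214,178) if n=='scene' else (209,212); ims.append(cv2.resize(im[v-40:v+40,u-40:u+40],(400,400)))
save('hold',np.hstack(ims))
```

```text
t 22.55 tcp [ 0.4265 -0.0569  0.2125] q [-0.0001  0.71    0.7042 -0.0005] F [-0.4137  0.637  -0.9132] gap 0.017014913585067612 78.8529109954834 j [-0.3191  0.0418 -0.3327  1.1968 -0.0009  1.26  ]
scene 18 [ 0.4277 -0.0578  0.1654]
red
  px 216 179 n 224 mean [ 0.4317 -0.0543  0.0785] rect [429. -54.] [60. 60.] 21.0 ztop 0.0813
hole
side 25 [ 0.427  -0.0576  0.1663]
red
  px 210 217 n 328 mean [ 0.4251 -0.0554  0.0776] rect [425. -54.] [56. 61.] 22.5 ztop 0.0794
hole
```

View pics/hold.png

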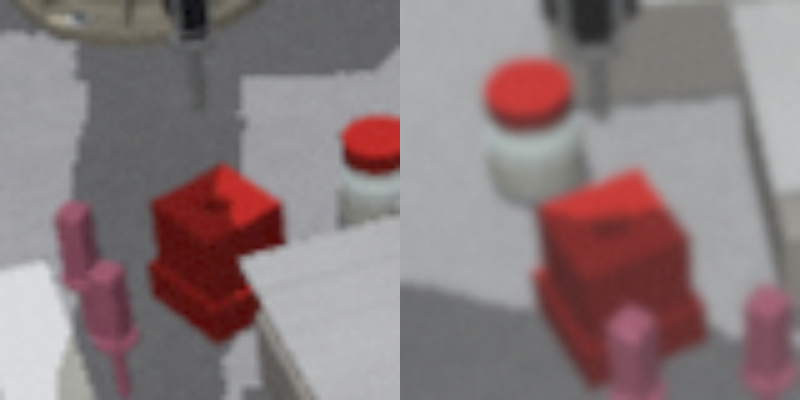

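The hole shows in both views, roughly at (212,205) and (610,227) in the montage. I lower to just above it and let the arm settle.

Call:
{"name": "carry_out", "arguments": {"steps": [[[0,0,0],[0,0,1.5],255],[[0,0,0],[0,0,3],255],[[0,0,0],[0,0,4.5],255],[[0,0,0],[0,0,5.8],255],[[0,0,0],[0,0,6.2],255],[[0,0,0],[0,0,6.2],255],[[0,0,0],[0,0,6.2],255],[[0,0,0],[0,0,6.2],255]]}}

```text
clock: 23.65
tcp_pos: [0.4277, -0.0531, 0.1518]
orientation: [0.001, 0.707, 0.707, 0.0]
wrist_force: [0.1, 0.5, -1.7]
finger_gap: 0.0171
grip_force: 78.9
```

Call:
{"name": "carry_out", "arguments": {"steps": [[[0,0,0],[0,0,0.8],255],[[0,0,0],[0,0,1.6],255],[[0,0,0],[0,0,2.4],255],[[0,0,0],[0,0,3.2],255],[[0,0,0],[0,0,4.0],255],[[0,0,0],[0,0,4.8],255],[[0,0,0],[0,0,5.5],255],[[0,0,0],[0,0,5.9],255]]}}

```text
clock: 24.65
tcp_pos: [0.4271, -0.0529, 0.0918]
orientation: [-0.0, 0.707, 0.707, -0.0]
wrist_force: [0.6, 0.6, 3.0]
finger_gap: 0.0171
grip_force: 79.4
```

Call:
{"name": "carry_out", "arguments": {"steps": [[[0,0,0],[0,0,0],0],[[0,0,0],[0,0,0],0],[[0,0,0],[0,0,0],0],[[0,0,0],[0,0,0],0],[[0,0,0],[0,0,0],0],[[0,0,0],[0,0,0],0],[[0,0,0],[0,0,-2],0],[[0,0,0],[0,0,-5],0]]}}

```text
clock: 25.65
tcp_pos: [0.4263, -0.0527, 0.1421]
orientation: [-0.001, 0.707, 0.707, -0.001]
wrist_force: [0.3, -0.1, -0.4]
finger_gap: 0.085
grip_force: 0.0
```

Call:
{"name": "carry_out", "arguments": {"steps": [[[0,0,0],[0,0,-5],0],[[0,0,0],[2,0,-10],0],[[0,0,0],[8,1,-12],0],[[0,0,0],[14,3,-12],0],[[0,0,0],[20,5,-12],0],[[0,0,0],[20,5,-12],0],[[0,0,0],[20,5,-12],0],[[0,0,0],[20,5,-12],0]]}}

```text
clock: 26.65
tcp_pos: [0.4769, 0.1459, 0.2623]
orientation: [-0.0, 0.708, 0.707, -0.0]
wrist_force: [-0.1, 1.1, 0.8]
finger_gap: 0.0852
grip_force: 0.0
```

Run:
```python
from seg import *
s=st(); ims=[]
for n in ['scene','side','wrist']:
    im,w=cloud(n); ims.append(im); print(n)
    blobs(im,w,(0,0,0),(180,255,60),(.11,.14),(.4,.46,-.09,-.02))
    print('orange');blobs(im,w,(6,130,60),(18,255,255),(.117,.135),(.3,.75,-.1,.35))
    print('lip');blobs(im,w,(0,0,60),(180,60,255),(.1006,.112),(.35,.6,.1,.31),100)
save('all3',cv2.resize(np.hstack([ims[0][60:320,100:400],ims[2][:260]]),(800,256)))
```

```text
t 26.65 tcp [0.4769 0.1459 0.2623] q [-0.      0.7077  0.7065 -0.0003] F [-0.069   1.1434  0.7879] gap 0.08520570558878052 0.0 j [ 0.136   0.1576 -0.0799  1.3337 -0.0003  1.7084]
scene
  px 215 167 n 49 mean [ 0.4324 -0.0535  0.1251] rect [429. -54.] [15. 17.] 3.0 ztop 0.1358
orange
  px 301 156 n 51 mean [0.48   0.2158 0.1257] rect [478. 218.] [47. 12.] 2.2 ztop 0.1301
lip
  px 301 162 n 412 mean [0.4794 0.217  0.1044] rect [473. 219.] [160. 169.] 90.0 ztop 0.1072
side
  px 209 204 n 53 mean [ 0.4262 -0.0591  0.1259] rect [426. -57.] [15. 13.] 85.1 ztop 0.1334
orange
  px 221 142 n 64 mean [0.475  0.2157 0.1239] rect [475. 217.] [11. 46.] 88.9 ztop 0.1279
lip
  px 222 151 n 318 mean [0.4755 0.1977 0.1031] rect [475. 217.] [149. 160.] 1.3 ztop 0.1051
wrist
  px 218 317 n 182 mean [ 0.4291 -0.041   0.1227] rect [429. -41.] [ 4. 17.] 82.1 ztop 0.1328
orange
  px 254 108 n 477 mean [0.4766 0.2219 0.1282] rect [476. 222.] [ 9. 48.] 89.9 ztop 0.1294
lip
  px 254 94 n 5032 mean [0.4769 0.2321 0.1045] rect [476. 222.] [168. 157.] 0.1 ztop 0.106
```

View pics/all3.png

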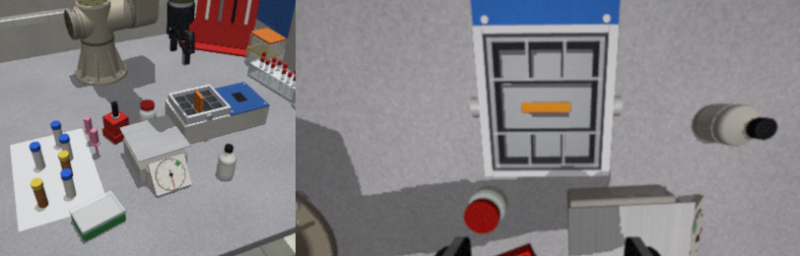

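Pin is back in the holder; the carrier has risen, with its grip plate at (0.476, 0.219). I turn 90° and approach it.

Call:
{"name": "carry_out", "arguments": {"steps": [[[0,0,-10.6],[2,0,0],0],[[0,0,-21.2],[4,0,0],0],[[0,0,-31.8],[6,0,0],0],[[0,0,-42.4],[7.2,-0.1,0],0],[[0,0,-53],[7.2,-0.1,1],0],[[0,0,-63.6],[7.2,-0.1,2],0],[[0,0,-74.2],[7.2,-0.1,4],0],[[0,0,-84.8],[7.2,-0.1,6],0]]}}

```text
clock: 27.8
tcp_pos: [0.4765, 0.2182, 0.2021]
orientation: [0.0, 0.043, 0.999, 0.0]
wrist_force: [0.0, -0.1, -0.0]
finger_gap: 0.0853
grip_force: 0.0
```

Call:
{"name": "carry_out", "arguments": {"steps": [[[0,0,-5],[0,0,1],80],[[0,0,-5],[0,0,2],80],[[0,0,-5],[0,0,3],80],[[0,0,-5],[0,0,4],80],[[0,0,-5],[0,0,4],80],[[0,0,-5],[0,0,4],80],[[0,0,-5],[0,0,4],80],[[0,0,-5],[0,0,4],80]]}}

```text
clock: 28.8
tcp_pos: [0.4765, 0.2191, 0.1627]
orientation: [0.0, 0.002, 1.0, 0.0]
wrist_force: [-0.7, 0.6, 0.9]
finger_gap: 0.0587
grip_force: 0.0
```

Run:
```python
from seg import *
s=st()
im,w=cloud('wrist'); save('w4',im)
print('orange');blobs(im,w,(6,130,60),(18,255,255),(.11,.14),(.3,.75,-.1,.35))
```

```text
t 28.8 tcp [0.4765 0.2191 0.1627] q [0.0004 0.0017 1.     0.0001] F [-0.6792  0.5616  0.8589] gap 0.05871235740513338 0.0 j [ 0.278   0.2467 -0.2151  1.1083 -0.      0.2814]
orange
  px 257 212 n 924 mean [0.4728 0.2218 0.1275] rect [476. 222.] [50. 10.] 0.5 ztop 0.1293
```

View pics/w4.png

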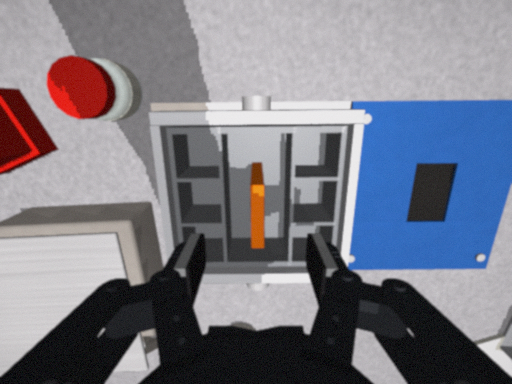

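Grip plate (257,205) is centred between the fingertips. I descend and grip.

Call:
{"name": "carry_out", "arguments": {"steps": [[[0,0,0],[0,0,1.5],110],[[0,0,0],[0,0,3],110],[[0,0,0],[0,0,4.5],110],[[0,0,0],[0,0,6],110],[[0,0,0],[0,0,6.4],110],[[0,0,0],[0,0,6.4],255],[[0,0,0],[0,0,6.4],255],[[0,0,0],[0,0,6.4],255]], "force": 100}}

```text
clock: 29.85
tcp_pos: [0.4768, 0.2192, 0.0989]
orientation: [0.001, 0.002, 1.0, 0.0]
wrist_force: [1.1, 0.1, 1.1]
finger_gap: 0.0082
grip_force: 98.6
```

Call:
{"name": "carry_out", "arguments": {"steps": [[[0,0,0],[0,0,0],255],[[0,0,0],[0,0,0],255],[[0,0,0],[0,0,0],255],[[0,0,0],[0,0,-0.5],255],[[0,0,0],[0,0,-1],255],[[0,0,0],[0,0,-1.5],255],[[0,0,0],[0,0,-2],255],[[0,0,0],[0,0,-2],255]]}}

```text
clock: 30.85
tcp_pos: [0.4765, 0.2191, 0.1188]
orientation: [0.0, 0.002, 1.0, 0.0]
wrist_force: [1.4, 0.0, -3.7]
finger_gap: 0.0085
grip_force: 98.0
```

Call:
{"name": "carry_out", "arguments": {"steps": [[[0,0,0],[0,0,-2],255],[[0,0,0],[0,0,-4],255],[[0,0,0],[0,0,-6],255],[[0,0,0],[0,0,-7.5],255],[[0,0,0],[-0.5,-1,-8],255],[[0,0,0],[-2,-4,-8],255],[[0,0,-1],[-4,-7,-8],255],[[0,0,-2],[-5.5,-10,-8],255]]}}

```text
clock: 31.85
tcp_pos: [0.5315, 0.1172, 0.1976]
orientation: [-0.0, -0.016, 1.0, -0.0]
wrist_force: [-0.4, -0.0, -4.0]
finger_gap: 0.0083
grip_force: 98.4
```

Call:
{"name": "carry_out", "arguments": {"steps": [[[0,0,0],[-1.5,-3,0],255],[[0,0,0],[-3,-6,0],255],[[0,0,0],[-4.5,-8,0],255],[[0,0,0],[-5.5,-9.6,0],255],[[0,0,0],[-5.5,-9.6,0],255],[[0,0,0],[-5.5,-9.6,0],255],[[0,0,0],[-5.5,-9.6,0],255],[[0,0,0],[-5.5,-9.6,0],255]]}}

```text
clock: 32.85
tcp_pos: [0.5886, 0.0254, 0.1985]
orientation: [0.0, -0.016, 1.0, 0.0]
wrist_force: [-0.5, -0.3, -4.3]
finger_gap: 0.0083
grip_force: 98.3
```

Run:
```python
from seg import *
s=st(); 
for n in ['scene','side']:
    im,w=cloud(n); print(n); save('pl_'+n,cv2.resize(im,(800,600)))
    print('pan');blobs(im,w,(0,0,60),(180,60,255),(.09,.104),(.48,.7,-.08,.12),40)
    print('carrier');blobs(im,w,(0,0,0),(180,90,255),(.185,.205),(.45,.72,-.12,.15),30)
```

```text
t 32.85 tcp [0.5886 0.0254 0.1985] q [ 0.0001 -0.0163  0.9999  0.    ] F [-0.5055 -0.2863 -4.3271] gap 0.008287440899961463 98.30636143684387 j [-0.0932  0.3511  0.0192  1.2387  0.0001 -0.1257]
scene
pan
  px 255 206 n 1175 mean [0.619  0.0081 0.0991] rect [586.  20.] [162. 160.] 3.2 ztop 0.1013
carrier
  px 256 174 n 762 mean [0.5979 0.02   0.1924] rect [587.  24.] [128. 141.] 1.5 ztop 0.1974
side
pan
  px 265 196 n 1278 mean [ 0.5754 -0.0146  0.0974] rect [586.  20.] [160. 162.] 2.5 ztop 0.0992
carrier
  px 269 162 n 746 mean [0.5855 0.0089 0.1916] rect [588.  23.] [124. 144.] 1.6 ztop 0.1957
```

View pics/pl_scene.png

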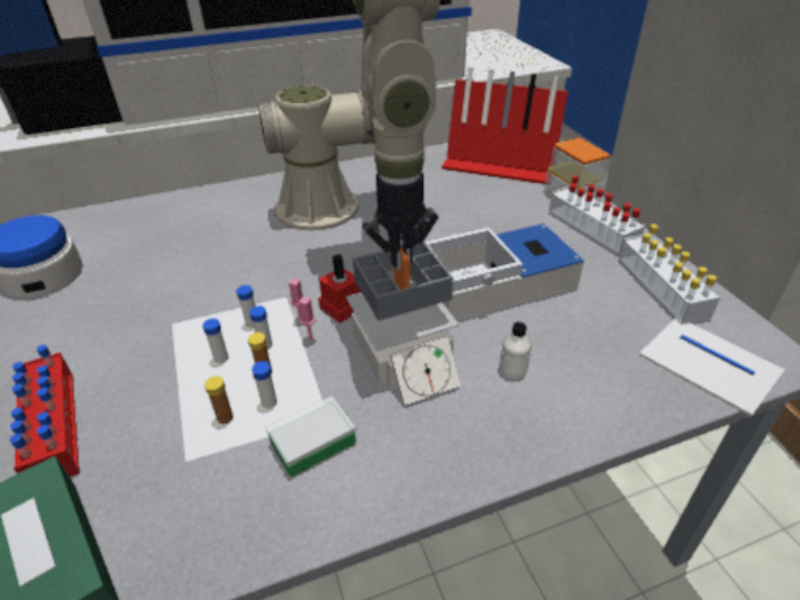

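The carrier hangs over the pan, about 3 mm off centre. I correct that and lower it slowly onto the spring.

Call:
{"name": "carry_out", "arguments": {"steps": [[[0,0,-1],[0.2,-0.35,1],255],[[0,0,-1],[0.2,-0.35,2.2],255],[[0,0,-1],[0.2,-0.35,3.4],255],[[0,0,-1],[0.2,-0.35,4.2],255],[[0,0,-1],[0.2,-0.35,4.6],255],[[0,0,-1],[0.2,-0.35,4.9],255],[[0,0,-1],[0.2,-0.35,5.2],255],[[0,0,-1],[0.2,-0.35,5.4],255]]}}

```text
clock: 33.95
tcp_pos: [0.5873, 0.0211, 0.1447]
orientation: [0.0, -0.024, 1.0, -0.0]
wrist_force: [-0.1, 0.5, -1.2]
finger_gap: 0.0085
grip_force: 98.8
```

Call:
{"name": "carry_out", "arguments": {"steps": [[[0,0,0],[0,0,0.15],255],[[0,0,0],[0,0,0.3],255],[[0,0,0],[0,0,0.45],255],[[0,0,0],[0,0,0.55],255],[[0,0,0],[0,0,0.55],255],[[0,0,0],[0,0,0.55],255],[[0,0,0],[0,0,0.55],255],[[0,0,0],[0,0,0.55],255]]}}

```text
clock: 34.95
tcp_pos: [0.5872, 0.0211, 0.139]
orientation: [0.0, -0.024, 1.0, 0.0]
wrist_force: [0.8, 1.8, 0.6]
finger_gap: 0.0082
grip_force: 99.0
```

Call:
{"name": "carry_out", "arguments": {"steps": [[[0,0,0],[0,0,0],150],[[0,0,0],[0,0,0],110],[[0,0,0],[0,0,0],110],[[0,0,0],[0,0,0],110],[[0,0,0],[0,0,-1],110],[[0,0,0],[0,0,-3],110],[[0,0,0],[0,0,-6],110],[[0,0,0],[0,0,-10],110]]}}

```text
clock: 35.95
tcp_pos: [0.5865, 0.0211, 0.2397]
orientation: [-0.001, -0.024, 1.0, 0.0]
wrist_force: [0.3, -0.8, 0.2]
finger_gap: 0.0488
grip_force: 0.0
```

Run:
```python
from seg import *
s=st(); 
for n in ['scene','side']:
    im,w=cloud(n); print(n)
    print('pan');blobs(im,w,(0,0,60),(180,60,255),(.08,.095),(.48,.7,-.08,.12),40)
    print('carrier');blobs(im,w,(0,0,0),(180,90,255),(.13,.145),(.45,.72,-.12,.15),30)
    print('orange');blobs(im,w,(6,130,60),(18,255,255),(.158,.175),(.3,.75,-.1,.35))
    if n=='scene': save('dial',cv2.resize(im[205:265,235:310],(750,600),interpolation=cv2.INTER_CUBIC))
    for nm,lo,hi in [('y',(18,120,60),(32,255,255)),('b',(100,120,60),(125,255,255))]: print(nm);blobs(im,w,lo,hi,(.075,.11),(.3,.75,-.4,-.15))
```

```text
t 35.95 tcp [0.5865 0.0211 0.2397] q [-0.0006 -0.0244  0.9997  0.    ] F [ 0.2823 -0.7748  0.2133] gap 0.04878693850762933 0.0 j [-0.1007  0.3357  0.0981  1.3343 -0.     -0.1496]
scene
pan
  px 256 213 n 518 mean [0.6362 0.0029 0.0888] rect [587.  20.] [160. 160.] 2.6 ztop 0.0932
  px 265 222 n 63 mean [0.6727 0.0153 0.0817] rect [673.  15.] [12. 90.] 3.0 ztop 0.0839
carrier
  px 255 189 n 665 mean [0.5904 0.0186 0.1359] rect [585.  19.] [129. 141.] 2.8 ztop 0.1399
orange
  px 255 180 n 64 mean [0.5907 0.0183 0.1675] rect [589.  20.] [44. 11.] 5.0 ztop 0.1715
y
  px 164 217 n 94 mean [ 0.5606 -0.2403  0.0881] rect [ 557. -240.] [27. 29.] 13.7 ztop 0.0931
  px 136 246 n 112 mean [ 0.6421 -0.3231  0.0884] rect [ 639. -323.] [26. 29.] 65.2 ztop 0.0928
b
  px 156 186 n 73 mean [ 0.4126 -0.2402  0.088 ] rect [ 410. -240.] [26. 27.] 20.2 ztop 0.0939
  px 164 200 n 82 mean [ 0.4859 -0.2267  0.0882] rect [ 483. -226.] [27. 26.] 68.2 ztop 0.0933
  px 135 208 n 87 mean [ 0.4912 -0.3113  0.088 ] rect [ 489. -312.] [25. 29.] 52.4 ztop 0.0932
  px 167 236 n 112 mean [ 0.6351 -0.2454  0.0883] rect
[... 220 characters left out ...]
25. 145.] 2.9 ztop 0.138
orange
  px 268 168 n 97 mean [0.5849 0.017  0.1653] rect [585.  19.] [48. 14.] 5.3 ztop 0.1695
y
  px 273 268 n 110 mean [ 0.5544 -0.2431  0.0898] rect [ 554. -242.] [28. 22.] 79.8 ztop 0.0917
  px 318 296 n 131 mean [ 0.6356 -0.3257  0.0899] rect [ 636. -325.] [27. 25.] 71.8 ztop 0.0918
b
  px 239 266 n 128 mean [ 0.4805 -0.2285  0.0897] rect [ 481. -228.] [30. 27.] 87.0 ztop 0.0916
  px 306 266 n 113 mean [ 0.6297 -0.2483  0.0896] rect [ 630. -247.] [31. 22.] 74.5 ztop 0.0919
  px 205 275 n 131 mean [ 0.4063 -0.2425  0.0896] rect [ 406. -241.] [31. 24.] 87.1 ztop 0.0915
  px 245 300 n 143 mean [ 0.4854 -0.314   0.09  ] rect [ 486. -313.] [29. 25.] 82.4 ztop 0.0919
```

View pics/dial.png

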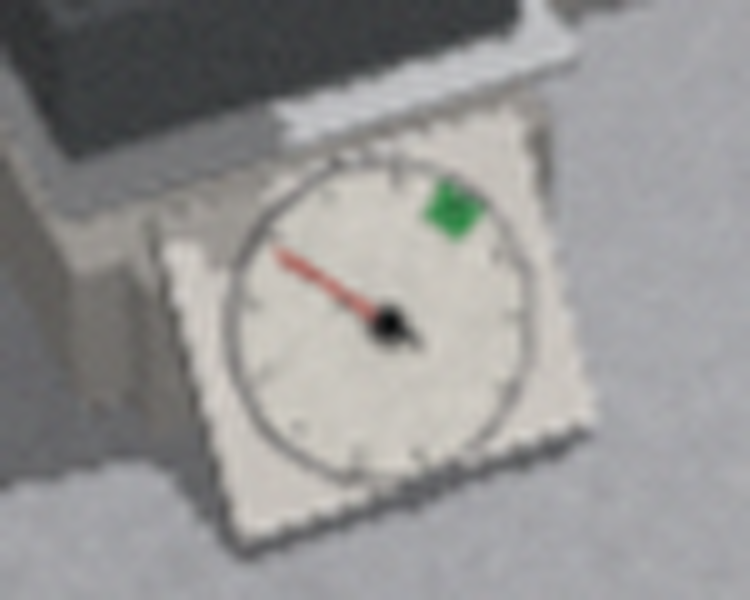

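The needle has left zero (down, at 415,350 tail / 280,255 tip) and now points upper left, about 2.4 rad. The carrier is centred within 1 mm at (0.586, 0.020), yaw 2.7°. Next are the bottles.

```bash
cat > plan.py <<'E'
import numpy as np
R=lambda a:np.array([[np.cos(a),-np.sin(a)],[np.sin(a),np.cos(a)]])
c=np.array([.586,.020]); a=np.radians(2.8)
P={(i,j):c+R(a)@[.04*i,.048*j] for i in(-1,0,1) for j in(-1,1)}
B=dict(A=(.5555,-.241),Y=(.637,-.324),C=(.408,-.241),D=(.482,-.227),E=(.4875,-.3125),F=(.631,-.246))
T=np.array([[-.9988,-.0488],[-.0488,.9988]])
cur=np.array([.5865,.0211])
for b,p in [('Y',(1,1)),('A',(0,1)),('F',(-1,1)),('D',(1,-1)),('E',(-1,-1)),('C',(0,-1))]:
    t=np.array(B[b]); print(b,'to bottle',np.round(100*T@(t-cur),2)); cur=t
    t=P[p]; print('  to pocket',p,t.round(4),np.round(100*T@(t-cur),2)); cur=t
E
python3 plan.py
```

```text
Y to bottle [ -3.36 -34.72]
  to pocket (1, 1) [0.6236 0.0699] [-0.58 39.41]
A to bottle [  8.32 -30.72]
  to pocket (0, 1) [0.5837 0.0679] [-4.32 30.72]
F to bottle [ -3.2  -31.59]
  to pocket (-1, 1) [0.5437 0.066 ] [ 7.2  31.59]
D to bottle [  7.59 -28.96]
  to pocket (1, -1) [ 0.6283 -0.026 ] [-15.59  19.36]
E to bottle [ 15.46 -27.93]
  to pocket (-1, -1) [ 0.5484 -0.0299] [-7.46 27.93]
C to bottle [ 15.05 -20.4 ]
  to pocket (0, -1) [ 0.5883 -0.0279] [-19.05  20.4 ]
```

Call:
{"name": "carry_out", "arguments": {"steps": [[[0,0,0],[-0.5,-5.5,0],110],[[0,0,0],[-1,-11,1],110],[[0,0,0],[-1.6,-17,3],110],[[0,0,0],[-2.2,-23,6],110],[[0,0,0],[-2.8,-29,9],110],[[0,0,0],[-3.4,-34.7,10],110],[[0,0,0],[-3.4,-34.7,11],110],[[0,0,0],[-3.4,-34.7,12],110]]}}

```text
clock: 37.05
tcp_pos: [0.6375, -0.3241, 0.1178]
orientation: [-0.0, -0.024, 1.0, 0.0]
wrist_force: [-0.6, 0.6, 0.7]
finger_gap: 0.049
grip_force: 0.0
```

Run:
```python
from seg import *
s=st(); im,w=cloud('wrist'); save('w5',im)
for nm,lo,hi in [('y',(18,120,60),(32,255,255)),('b',(100,120,60),(125,255,255))]: print(nm);blobs(im,w,lo,hi,(.075,.11),(.3,.75,-.45,-.15))
```

```text
t 37.05 tcp [ 0.6375 -0.3241  0.1178] q [-0.0004 -0.0239  0.9997  0.0005] F [-0.5685  0.6085  0.6855] gap 0.04895028500634879 0.0 j [-0.5826  0.6365  0.2778  1.2132  0.0003 -0.6304]
y
  px 396 105 n 2280 mean [ 0.5556 -0.2406  0.0901] rect [ 556. -239.] [30. 30.] 70.3 ztop 0.0921
  px 257 218 n 1526 mean [ 0.6349 -0.3215  0.09  ] rect [ 637. -321.] [30. 29.] 14.3 ztop 0.092
b
  px 366 216 n 1623 mean [ 0.6294 -0.2457  0.0899] rect [ 631. -244.] [30. 29.] 60.7 ztop 0.092
```

View pics/w5.png

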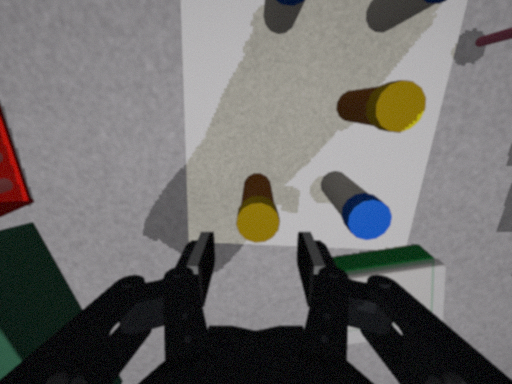

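Yellow cap (258,218) sits centred between the tips (205/308). I grip it.

Call:
{"name": "carry_out", "arguments": {"steps": [[[0,0,0],[0,0,2],110],[[0,0,0],[0,0,4],110],[[0,0,0],[0,0,5.6],110],[[0,0,0],[0,0,5.6],110],[[0,0,0],[0,0,5.6],255],[[0,0,0],[0,0,5.6],255],[[0,0,0],[0,0,5.6],255],[[0,0,0],[0,0,5.6],255]], "force": 40}}

```text
clock: 38.1
tcp_pos: [0.6385, -0.3242, 0.064]
orientation: [0.001, -0.024, 1.0, -0.0]
wrist_force: [-0.1, 0.7, 4.2]
finger_gap: 0.03
grip_force: 39.7
```

Call:
{"name": "carry_out", "arguments": {"steps": [[[0,0,0],[0,0,-4],255],[[0,0,0],[0,0,-9],255],[[0,0,0],[0,3,-14],255],[[0,0,0],[0,8,-18],255],[[0,0,0],[-0.2,14,-20],255],[[0,0,0],[-0.3,20,-20],255],[[0,0,0],[-0.4,26,-20],255],[[0,0,0],[-0.5,32,-20],255]]}}

```text
clock: 39.1
tcp_pos: [0.6269, -0.0023, 0.2628]
orientation: [0.0, -0.024, 1.0, -0.0]
wrist_force: [0.2, -0.5, -1.0]
finger_gap: 0.0297
grip_force: 39.7
```

Call:
{"name": "carry_out", "arguments": {"steps": [[[0,0,0],[0,4,0],255],[[0,0,0],[-0.1,7.4,0],255],[[0,0,0],[-0.1,7.4,0],255],[[0,0,0],[-0.1,7.4,1],255],[[0,0,0],[-0.1,7.4,2.5],255],[[0,0,0],[-0.1,7.4,4],255],[[0,0,0],[-0.1,7.4,5],255],[[0,0,0],[-0.1,7.4,5],255]]}}

```text
clock: 40.1
tcp_pos: [0.624, 0.0696, 0.2114]
orientation: [-0.001, -0.024, 1.0, 0.0]
wrist_force: [0.6, -0.7, -0.1]
finger_gap: 0.0295
grip_force: 39.7
```

Run:
```python
from seg import *
s=st(); im,w=cloud('wrist'); save('w6',im)
for n in ['scene','side']:
    im,w=cloud(n); print(n)
    print('y');blobs(im,w,(18,120,60),(32,255,255),(.1,.3),(.3,.75,-.1,.15))
    t=s['tcp_pos']; k=(w[...,2]>.155)&(w[...,2]<.22)&(np.hypot(w[...,0]-t[0],w[...,1]-t[1])<.025); 
    p=w[k]; print(len(p),'low',np.median(p[p[:,2]<.18],0),'high',np.median(p[p[:,2]>.2],0), p[:,2].min())
    print('carrier');blobs(im,w,(0,0,0),(180,90,255),(.13,.145),(.45,.72,-.12,.15),30)
```

```text
t 40.1 tcp [0.624  0.0696 0.2114] q [-0.0012 -0.0242  0.9997  0.    ] F [ 0.5552 -0.7493 -0.131 ] gap 0.029500383746409217 39.65849697589874 j [-0.0167  0.4253  0.1608  1.3086 -0.     -0.065 ]
scene
y
  px 277 163 n 98 mean [0.6298 0.0684 0.235 ] rect [627.  71.] [26. 27.] 73.1 ztop 0.2407
191 low [0.6328 0.0636 0.1672] high [0.6336 0.0646 0.2096] 0.15505937379699453
carrier
  px 242 179 n 598 mean [ 0.5325 -0.0006  0.136 ] rect [528.   1.] [129. 140.] 2.9 ztop 0.1399
side
y
189 low [0.6208 0.0582 0.1677] high [0.6164 0.0579 0.2078] 0.1551231630921629
carrier
  px 248 185 n 639 mean [ 0.5287 -0.0069  0.1348] rect [528.   1.] [124. 143.] 2.9 ztop 0.1382
```

View pics/w6.png

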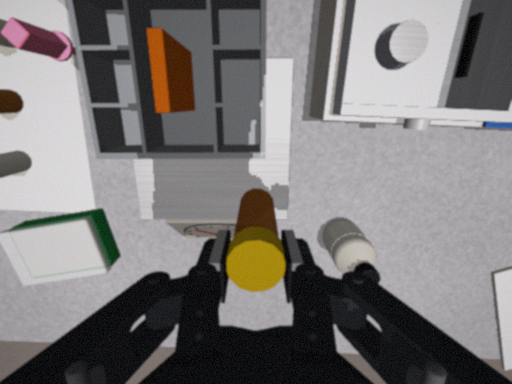

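The carrier has been knocked: it is now at (0.528, 0.001), hanging over the pan's -x edge. I put the sample back on the bench and re-centre the carrier first.

Call:
{"name": "carry_out", "arguments": {"steps": [[[0,0,0],[0,0,-2],255],[[0,0,0],[0,-3,-5],255],[[0,0,0],[0.1,-9,-5],255],[[0,0,0],[0.2,-15,-5],255],[[0,0,0],[0.3,-21,-5],255],[[0,0,0],[0.4,-27,-1],255],[[0,0,0],[0.5,-33,3],255],[[0,0,0],[0.6,-39.4,6],255]]}}

```text
clock: 41.25
tcp_pos: [0.6373, -0.3011, 0.1648]
orientation: [0.001, -0.025, 1.0, -0.0]
wrist_force: [0.8, 0.3, -1.0]
finger_gap: 0.0295
grip_force: 39.7
```

Call:
{"name": "carry_out", "arguments": {"steps": [[[0,0,0],[0,0,1],255],[[0,0,0],[0,0,3],255],[[0,0,0],[0,0,5.5],255],[[0,0,0],[0,0,7.5],255],[[0,0,0],[0,0,8.3],255],[[0,0,0],[0,0,8.6],255],[[0,0,0],[0,0,8.7],255],[[0,0,0],[0,0,8.7],255]]}}

```text
clock: 42.25
tcp_pos: [0.6376, -0.2998, 0.0791]
orientation: [0.001, -0.024, 1.0, -0.0]
wrist_force: [-0.4, -0.3, -1.2]
finger_gap: 0.03
grip_force: 39.7
```

Call:
{"name": "carry_out", "arguments": {"steps": [[[0,0,0],[0,-1.2,0],255],[[0,0,0],[0,-2.4,0],255],[[0,0,0],[0,-2.4,0.7],255],[[0,0,0],[0,-2.4,1.4],255],[[0,0,0],[0,-2.4,1.45],255],[[0,0,0],[0,-2.4,1.45],170],[[0,0,0],[0,-2.4,1.45],110],[[0,0,0],[0,-2.4,1.45],110]]}}

```text
clock: 43.25
tcp_pos: [0.6382, -0.3232, 0.0635]
orientation: [-0.0, -0.025, 1.0, 0.0]
wrist_force: [-0.8, 0.8, 0.6]
finger_gap: 0.0487
grip_force: 0.0
```

Call:
{"name": "carry_out", "arguments": {"steps": [[[0,0,0],[0,0,0],110],[[0,0,0],[0,0,-4],110],[[0,0,0],[0,0,-10],110],[[0,0,0],[1,5,-15],110],[[0,0,0],[3,11,-17],110],[[0,0,0],[5,17,-17],110],[[0,0,0],[7,23,-17],110],[[0,0,0],[9,29,-17],110]]}}

```text
clock: 44.25
tcp_pos: [0.5382, -0.0491, 0.2341]
orientation: [0.001, -0.024, 1.0, -0.0]
wrist_force: [0.6, 0.7, -0.6]
finger_gap: 0.0484
grip_force: 0.0
```

Run:
```python
from seg import *
s=st()
for n in ['scene','side']:
    im,w=cloud(n); print(n)
    print('pan');blobs(im,w,(0,0,60),(180,60,255),(.08,.095),(.48,.7,-.08,.12),40)
    print('carrier');blobs(im,w,(0,0,0),(180,90,255),(.13,.145),(.4,.72,-.12,.15),30)
    print('orange');blobs(im,w,(6,130,60),(18,255,255),(.155,.175),(.3,.75,-.1,.15))
    print('y');blobs(im,w,(18,120,60),(32,255,255),(.07,.11),(.3,.75,-.4,-.15))
    print('b');blobs(im,w,(100,120,60),(125,255,255),(.07,.11),(.3,.75,-.4,-.15))
T=np.array([[-.9988,-.0488],[-.0488,.9988]])
```

```text
t 44.25 tcp [ 0.5382 -0.0491  0.2341] q [ 0.0006 -0.0243  0.9997 -0.    ] F [ 0.6089  0.6569 -0.5547] gap 0.048371084975945056 0.0 j [-0.2397  0.2441 -0.0404  1.2851  0.0003 -0.2883]
scene
pan
  px 260 208 n 1202 mean [0.6233 0.022  0.0885] rect [604.  20.] [131. 167.] 5.4 ztop 0.0909
  px 266 221 n 75 mean [0.6725 0.0203 0.0818] rect [673.  21.] [ 12. 102.] 2.1 ztop 0.0844
carrier
  px 242 179 n 615 mean [ 0.5326 -0.0009  0.1357] rect [527.   1.] [129. 140.] 2.9 ztop 0.1396
orange
  px 242 170 n 68 mean [ 0.5337 -0.0001  0.166 ] rect [527.   1.] [54. 11.] 2.0 ztop 0.1717
y
  px 164 218 n 102 mean [ 0.5609 -0.24    0.0871] rect [ 558. -241.] [26. 29.] 50.8 ztop 0.093
  px 137 246 n 122 mean [ 0.6419 -0.3225  0.0871] rect [ 639. -323.] [27. 27.] 64.5 ztop 0.0932
b
  px 156 186 n 74 mean [ 0.4124 -0.2401  0.0876] rect [ 410. -239.] [27. 26.] 58.3 ztop 0.0933
  px 164 200 n 84 mean [ 0.4864 -0.2267  0.0883] rect [ 483. -226.] [26. 28.] 79.2 ztop 0.0929
  px 135 208 n 88 mean [ 0.4916 -0.3112  0.0881] rect [ 488. -312.] [25. 27.] 15.9 ztop 0.0935
  px 167 236 n 112 mean [ 0.6354 -0.2453 
[... 327 characters left out ...]
 15.] 86.7 ztop 0.1342
orange
  px 247 174 n 119 mean [ 0.5271 -0.0016  0.1644] rect [527.   0.] [47. 13.] 4.2 ztop 0.17
y
  px 273 268 n 119 mean [ 0.5544 -0.2429  0.0894] rect [ 554. -242.] [32. 22.] 79.4 ztop 0.0915
  px 318 296 n 125 mean [ 0.6348 -0.3253  0.0899] rect [ 635. -324.] [28. 23.] 72.5 ztop 0.0923
b
  px 239 266 n 126 mean [ 0.4805 -0.2282  0.0896] rect [ 480. -227.] [29. 27.] 81.1 ztop 0.0916
  px 306 266 n 113 mean [ 0.6297 -0.2482  0.0895] rect [ 630. -247.] [28. 23.] 76.0 ztop 0.0917
  px 205 275 n 131 mean [ 0.4064 -0.2427  0.0899] rect [ 406. -241.] [31. 24.] 87.1 ztop 0.0922
  px 245 300 n 145 mean [ 0.4853 -0.314   0.0899] rect [ 486. -314.] [29. 25.] 83.8 ztop 0.0918
```

Call:
{"name": "carry_out", "arguments": {"steps": [[[0,0,0],[0.8,3,0],110],[[0,0,0],[0.8,5.05,0],110],[[0,0,0],[0.8,5.05,1],110],[[0,0,0],[0.8,5.05,2.5],110],[[0,0,0],[0.8,5.05,4],110],[[0,0,0],[0.8,5.05,6],110],[[0,0,0],[0.8,5.05,8],110],[[0,0,0],[0.8,5.05,9.3],110]]}}

```text
clock: 45.35
tcp_pos: [0.5277, -0.0013, 0.1386]
orientation: [-0.001, -0.024, 1.0, 0.0]
wrist_force: [0.0, 0.4, -0.3]
finger_gap: 0.0483
grip_force: 0.0
```

Call:
{"name": "carry_out", "arguments": {"steps": [[[0,0,0],[0,0,0],110],[[0,0,0],[0,0,0],255],[[0,0,0],[0,0,0],255],[[0,0,0],[0,0,0],255],[[0,0,0],[0,0,0],255],[[0,0,0],[0,0,-1],255],[[0,0,0],[0,0,-2],255],[[0,0,0],[0,0,-3],255]], "force": 100}}

```text
clock: 46.35
tcp_pos: [0.5283, -0.0008, 0.1712]
orientation: [-0.0, -0.024, 1.0, -0.0]
wrist_force: [0.2, 0.9, -3.3]
finger_gap: 0.0085
grip_force: 98.6
```

Call:
{"name": "carry_out", "arguments": {"steps": [[[0,0,0],[-2,0.6,0],255],[[0,0,0],[-4,1.3,0],255],[[0,0,0],[-5.9,1.9,0],255],[[0,0,0],[-5.9,1.9,0],255],[[0,0,0],[-5.9,1.9,0.6],255],[[0,0,0],[-5.9,1.9,1.2],255],[[0,0,0],[-5.9,1.9,1.7],255],[[0,0,0],[-5.9,1.9,2],255]]}}

```text
clock: 47.35
tcp_pos: [0.5861, 0.021, 0.1503]
orientation: [-0.0, -0.024, 1.0, -0.0]
wrist_force: [-0.5, -0.7, -2.6]
finger_gap: 0.0084
grip_force: 98.4
```

Call:
{"name": "carry_out", "arguments": {"steps": [[[0,0,0],[0,0,0.2],255],[[0,0,0],[0,0,0.4],255],[[0,0,0],[0,0,0.6],255],[[0,0,0],[0,0,0.8],255],[[0,0,0],[0,0,1.0],255],[[0,0,0],[0,0,1.2],255],[[0,0,0],[0,0,1.2],255],[[0,0,0],[0,0,1.2],255]]}}

```text
clock: 48.35
tcp_pos: [0.5867, 0.0211, 0.1388]
orientation: [0.0, -0.024, 1.0, -0.0]
wrist_force: [-1.7, -0.8, 1.1]
finger_gap: 0.0087
grip_force: 98.9
```

Call:
{"name": "carry_out", "arguments": {"steps": [[[0,0,0],[0,0,0],150],[[0,0,0],[0,0,0],110],[[0,0,0],[0,0,0],110],[[0,0,0],[0,0,0],110],[[0,0,0],[0,0,-2],110],[[0,0,0],[0,0,-6],110],[[0,0,0],[0,0,-10],110],[[0,0,0],[0,0,-10],110]]}}

```text
clock: 49.35
tcp_pos: [0.5887, 0.021, 0.2426]
orientation: [0.004, -0.024, 1.0, -0.0]
wrist_force: [0.1, 0.1, 0.3]
finger_gap: 0.0483
grip_force: 0.0
```

Call:
{"name": "carry_out", "arguments": {"steps": [[[0,0,0],[-0.5,-6,0],110],[[0,0,0],[-1,-12,1],110],[[0,0,0],[-1.6,-18,3],110],[[0,0,0],[-2.2,-24,6],110],[[0,0,0],[-2.8,-30,9],110],[[0,0,0],[-3.4,-34.6,10],110],[[0,0,0],[-3.4,-34.6,11],110],[[0,0,0],[-3.4,-34.6,12],110]]}}

```text
clock: 50.35
tcp_pos: [0.6368, -0.3225, 0.1169]
orientation: [-0.001, -0.024, 1.0, 0.001]
wrist_force: [0.2, -0.2, 0.0]
finger_gap: 0.0484
grip_force: 0.0
```

```bash
cat > chk.py <<'E'
from seg import *
s=st()
for n in ['scene','side']:
    im,w=cloud(n); print(n)
    print('carrier');blobs(im,w,(0,0,0),(180,90,255),(.125,.145),(.46,.72,-.12,.15),60)
    print('orange');blobs(im,w,(6,130,60),(18,255,255),(.15,.175),(.3,.75,-.1,.15))
E
python3 chk.py
```

```text
t 50.35 tcp [ 0.6368 -0.3225  0.1169] q [-0.0008 -0.0241  0.9997  0.0008] F [ 0.2005 -0.1933  0.0117] gap 0.04837404070761042 0.0 j [-0.5812  0.635   0.273   1.2109  0.0004 -0.6295]
scene
carrier
  px 255 189 n 884 mean [0.591  0.0182 0.1338] rect [585.  19.] [128. 141.] 2.8 ztop 0.1396
orange
  px 255 181 n 85 mean [0.5917 0.0176 0.1641] rect [589.  19.] [44. 11.] 2.3 ztop 0.1714
side
carrier
  px 268 180 n 847 mean [0.5857 0.0095 0.1328] rect [586.  19.] [125. 144.] 2.9 ztop 0.1377
orange
  px 268 169 n 131 mean [0.5845 0.0162 0.1622] rect [585.  18.] [46. 12.] 1.7 ztop 0.17
```

Carrier is centred again. I take the sample up and place it.

Call:
{"name": "carry_out", "arguments": {"steps": [[[0,0,0],[0,0,2],110],[[0,0,0],[0,0,4],110],[[0,0,0],[0,0,5.4],110],[[0,0,0],[0,0,5.4],110],[[0,0,0],[0,0,5.4],255],[[0,0,0],[0,0,5.4],255],[[0,0,0],[0,0,5.4],255],[[0,0,0],[0,0,5.4],255]], "force": 40}}

```text
clock: 51.45
tcp_pos: [0.6382, -0.3232, 0.0659]
orientation: [0.001, -0.024, 1.0, -0.0]
wrist_force: [0.2, 1.3, 6.6]
finger_gap: 0.0295
grip_force: 39.7
```

Call:
{"name": "carry_out", "arguments": {"steps": [[[0,0,0],[0,0,-4],255],[[0,0,0],[0,0,-9],255],[[0,0,0],[0,3,-14],255],[[0,0,0],[0,8,-18],255],[[0,0,0],[-0.2,14,-20],255],[[0,0,0],[-0.3,20,-20],255],[[0,0,0],[-0.4,26,-20],255],[[0,0,0],[-0.5,32,-20],255]]}}

```text
clock: 52.45
tcp_pos: [0.6264, -0.0013, 0.2644]
orientation: [-0.0, -0.024, 1.0, -0.0]
wrist_force: [0.4, -0.1, -0.0]
finger_gap: 0.0301
grip_force: 39.7
```

Call:
{"name": "carry_out", "arguments": {"steps": [[[0,0,0],[0,4,0],255],[[0,0,0],[-0.1,7.3,0],255],[[0,0,0],[-0.1,7.3,0],255],[[0,0,0],[-0.1,7.3,1],255],[[0,0,0],[-0.1,7.3,2.5],255],[[0,0,0],[-0.1,7.3,4],255],[[0,0,0],[-0.1,7.3,5],255],[[0,0,0],[-0.1,7.3,5],255]]}}

```text
clock: 53.45
tcp_pos: [0.6236, 0.0696, 0.2133]
orientation: [-0.001, -0.024, 1.0, 0.0]
wrist_force: [-0.3, 0.1, -0.2]
finger_gap: 0.03
grip_force: 39.7
```

```bash
cat >> chk.py <<'E'
    t=s['tcp_pos']; k=(w[...,2]>.15)&(w[...,2]<.25)&(np.hypot(w[...,0]-t[0],w[...,1]-t[1])<.03)
    p=w[k]; print('held low',np.median(p[(p[:,2]<.185)],0), 'minz',p[:,2].min())
E
python3 chk.py
```

```text
t 53.45 tcp [0.6236 0.0696 0.2133] q [-0.0012 -0.0242  0.9997  0.    ] F [-0.2836  0.0616 -0.2362] gap 0.030025804320049733 39.67618703842163 j [-0.0166  0.4241  0.1634  1.3124 -0.0001 -0.0649]
scene
carrier
  px 253 190 n 793 mean [0.5921 0.0114 0.1338] rect [585.  19.] [128. 139.] 3.4 ztop 0.1396
orange
  px 255 181 n 82 mean [0.5912 0.0177 0.1645] rect [588.  19.] [45. 11.] 2.5 ztop 0.172
  px 276 185 n 62 mean [0.6307 0.0643 0.1629] rect [631.  64.] [22. 10.] 69.3 ztop 0.1743
held low [0.6315 0.0628 0.169 ] minz 0.15018901844343735
side
carrier
  px 268 181 n 811 mean [0.5836 0.0061 0.1328] rect [586.  19.] [125. 143.] 3.0 ztop 0.1377
orange
  px 268 169 n 134 mean [0.5846 0.0165 0.1619] rect [586.  19.] [48. 13.] 3.9 ztop 0.1691
held low [0.6189 0.0576 0.1674] minz 0.150003839927637
```

Call:
{"name": "carry_out", "arguments": {"steps": [[[0,0,0],[0,0,1],255],[[0,0,0],[0,0,2],255],[[0,0,0],[0,0,3],255],[[0,0,0],[0,0,4],255],[[0,0,0],[0,0,5],255],[[0,0,0],[0,0,5.5],255],[[0,0,0],[0,0,5.7],255],[[0,0,0],[0,0,5.7],255]]}}

```text
clock: 54.55
tcp_pos: [0.6244, 0.07, 0.1577]
orientation: [0.0, -0.024, 1.0, 0.0]
wrist_force: [0.5, 0.5, -0.4]
finger_gap: 0.0294
grip_force: 39.7
```

Call:
{"name": "carry_out", "arguments": {"steps": [[[0,0,0],[0,0,0],170],[[0,0,0],[0,0,0],125],[[0,0,0],[0,0,0],125],[[0,0,0],[0,0,0],125],[[0,0,0],[0,0,-2],125],[[0,0,0],[0,0,-5],125],[[0,0,0],[0,0,-9],125],[[0,0,0],[0,0,-9],110]]}}

```text
clock: 55.55
tcp_pos: [0.6262, 0.07, 0.2517]
orientation: [0.004, -0.024, 1.0, -0.0]
wrist_force: [-0.1, -0.6, 0.1]
finger_gap: 0.0486
grip_force: 0.0
```

Run:
```python
from seg import *
s=st(); im,w=cloud('wrist'); save('w7',im)
for n in ['scene','side']:
    im,w=cloud(n); print(n)
    print('carrier');blobs(im,w,(0,0,0),(180,90,255),(.125,.143),(.46,.72,-.12,.15),60)
    print('y');blobs(im,w,(18,120,60),(32,255,255),(.15,.2),(.3,.75,-.1,.15))
```

```text
t 55.55 tcp [0.6262 0.07   0.2517] q [ 0.0036 -0.0245  0.9997 -0.0001] F [-0.0735 -0.5597  0.1379] gap 0.04859766985412339 0.0 j [-0.016   0.4146  0.2424  1.3914 -0.     -0.0649]
scene
carrier
  px 253 190 n 736 mean [0.5902 0.0116 0.1329] rect [584.  19.] [129. 141.] 2.5 ztop 0.1383
y
  px 276 181 n 104 mean [0.6286 0.0666 0.1756] rect [625.  68.] [26. 27.] 51.6 ztop 0.1818
side
carrier
  px 268 180 n 753 mean [0.5847 0.008  0.132 ] rect [586.  19.] [125. 143.] 3.0 ztop 0.1364
y
  px 278 154 n 72 mean [0.6202 0.062  0.1759] rect [621.  65.] [27. 19.] 79.4 ztop 0.1804
```

View pics/w7.png

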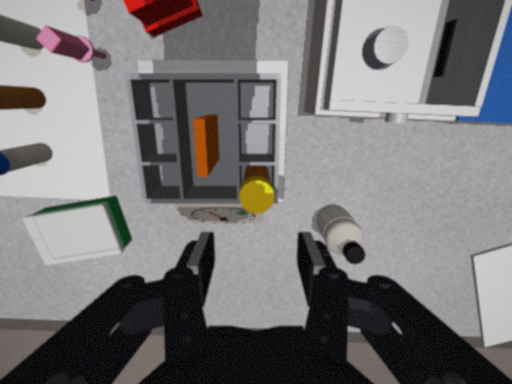

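The sample stands in its pocket (cap at 257,193 px, top at z 0.180). Now sample A, into pocket (0,+).

Call:
{"name": "carry_out", "arguments": {"steps": [[[0,0,0],[1.4,-5.5,-0.5],110],[[0,0,0],[2.8,-11,-0.5],110],[[0,0,0],[4.2,-16.5,0],110],[[0,0,0],[5.6,-22,4],110],[[0,0,0],[7,-27,8],110],[[0,0,0],[8.3,-30.7,11],110],[[0,0,0],[8.3,-30.7,13],110],[[0,0,0],[8.3,-30.7,13],110]]}}

```text
clock: 56.7
tcp_pos: [0.5538, -0.24, 0.1143]
orientation: [-0.003, -0.024, 1.0, 0.002]
wrist_force: [0.1, 0.2, 0.4]
finger_gap: 0.0488
grip_force: 0.0
```

Call:
{"name": "carry_out", "arguments": {"steps": [[[0,0,0],[0,0,2],110],[[0,0,0],[0,0,4],110],[[0,0,0],[0,0,5.4],110],[[0,0,0],[0,0,5.4],110],[[0,0,0],[0,0,5.4],255],[[0,0,0],[0,0,5.4],255],[[0,0,0],[0,0,5.4],255],[[0,0,0],[0,0,5.4],255]]}}

```text
clock: 57.7
tcp_pos: [0.5571, -0.241, 0.0646]
orientation: [0.001, -0.024, 1.0, -0.0]
wrist_force: [-0.2, 1.0, 4.7]
finger_gap: 0.0298
grip_force: 39.6
```

Call:
{"name": "carry_out", "arguments": {"steps": [[[0,0,0],[0,0,-4],255],[[0,0,0],[0,0,-9],255],[[0,0,0],[-0.5,3,-14],255],[[0,0,0],[-1.2,8,-18],255],[[0,0,0],[-2,13,-20],255],[[0,0,0],[-2.8,19,-20],255],[[0,0,0],[-3.5,24,-20],255],[[0,0,0],[-4.1,28,-20],255]]}}

```text
clock: 58.7
tcp_pos: [0.5833, 0.043, 0.2635]
orientation: [-0.0, -0.025, 1.0, -0.0]
wrist_force: [-0.4, -0.3, -0.5]
finger_gap: 0.0295
grip_force: 39.7
```

Call:
{"name": "carry_out", "arguments": {"steps": [[[0,0,0],[0,2.7,0],255],[[0,0,0],[0,2.7,0],255],[[0,0,0],[0,2.7,0],255],[[0,0,0],[0,2.7,1],255],[[0,0,0],[0,2.7,2.5],255],[[0,0,0],[0,2.7,4],255],[[0,0,0],[0,2.7,5],255],[[0,0,0],[0,2.7,5],255]]}}

```text
clock: 59.7
tcp_pos: [0.5816, 0.0679, 0.2123]
orientation: [-0.001, -0.024, 1.0, 0.0]
wrist_force: [-0.6, 0.3, 0.6]
finger_gap: 0.0296
grip_force: 39.7
```

Call:
{"name": "carry_out", "arguments": {"steps": [[[0,0,0],[-0.15,0,1],255],[[0,0,0],[-0.15,0,2],255],[[0,0,0],[-0.15,0,3],255],[[0,0,0],[-0.15,0,4],255],[[0,0,0],[-0.15,0,5],255],[[0,0,0],[-0.15,0,5.5],255],[[0,0,0],[-0.15,0,5.7],255],[[0,0,0],[-0.15,0,5.7],255]]}}

```text
clock: 60.7
tcp_pos: [0.5839, 0.068, 0.1568]
orientation: [0.0, -0.024, 1.0, -0.0]
wrist_force: [-0.3, -0.4, -0.7]
finger_gap: 0.0295
grip_force: 39.7
```

Call:
{"name": "carry_out", "arguments": {"steps": [[[0,0,0],[0,0,0],170],[[0,0,0],[0,0,0],125],[[0,0,0],[0,0,0],125],[[0,0,0],[0,0,0],125],[[0,0,0],[0,0,-2],125],[[0,0,0],[0,0,-5],125],[[0,0,0],[0,0,-9],125],[[0,0,0],[0,0,-9],110]]}}

```text
clock: 61.7
tcp_pos: [0.5858, 0.068, 0.2504]
orientation: [0.003, -0.024, 1.0, -0.0]
wrist_force: [0.6, -0.6, 1.2]
finger_gap: 0.0484
grip_force: 0.0
```

```bash
cat > chk2.py <<'E'
from seg import *
s=st()
def needle(im,w):
    # dial plane fit, red needle direction vs green
    hsv=cv2.cvtColor(im,cv2.COLOR_RGB2HSV); r=(slice(205,265),slice(235,310))
    g=cv2.inRange(hsv,(50,100,40),(80,255,255))[r]>0; h=hsv[r]
    red=((h[...,0]<10)|(h[...,0]>170))&(h[...,1]>90)
    P=w[r]; print('needle red n',red.sum(),'green n',g.sum(),'red px',np.argwhere(red)[:,::-1].mean(0) if red.any() else '', 'green px',np.argwhere(g)[:,::-1].mean(0))
    # affine-free: ray-plane using dial plane normal from scene points
    c=np.array([38.7,32.3]) # hub px in crop
    ok=np.isfinite(P).all(-1); yy,xx=np.mgrid[0:60,0:75]; d=(np.hypot(xx-c[0],yy-c[1])<13)&ok
    A=np.c_[xx[d],yy[d],np.ones(d.sum())]; M=np.linalg.lstsq(A,P[d],rcond=None)[0]
    n=np.cross(M[0],M[1]); n/=np.linalg.norm(n); n*=np.sign(n[2])
    down=np.array([0,0,-1.])-(-n[2])*n; down/=np.linalg.norm(down); left=np.cross(down,n)
    for nm,m in [('red',red),('green',g)]:
        q=np.argwhere(m)[:,::-1]-c; q=q[np.hypot(*q.T)>3]
        if len(q):
            v=(q@M[:2]).mean(0); print('  angle',nm,np.degrees(np.arctan2(v@left,v@down))%360, 'rad',np.arctan2(v@left,v@down)%(2*np.pi))
for n in ['scene','side']:
    im,w=cloud(n); print(n)
    if n=='scene': needle(im,w)
    print('carrier');blobs(im,w,(0,0,0),(180,90,255),(.12,.141),(.46,.72,-.12,.15),60)
    print('y');blobs(im,w,(18,120,60),(32,255,255),(.15,.2),(.3,.75,-.1,.15))
    print('b');blobs(im,w,(100,120,60),(125,255,255),(.15,.2),(.3,.75,-.1,.15))
    print('b bench');blobs(im,w,(100,120,60),(125,255,255),(.07,.11),(.3,.75,-.4,-.15))
E
python3 chk2.py
```

```text
t 61.7 tcp [0.5858 0.068  0.2504] q [ 0.0034 -0.0245  0.9997 -0.0002] F [ 0.6084 -0.6407  1.1817] gap 0.04837250505179817 0.0 j [-0.0205  0.3325  0.1195  1.3509 -0.     -0.0694]
scene
needle red n 2 green n 11 red px [35. 23.] green px [44.7273 20.8182]
  angle red 172.88933126800293 rad 3.017488072197834
  angle green 225.24276288443934 rad 3.9312278286223465
carrier
  px 251 192 n 794 mean [0.5947 0.0064 0.1301] rect [584.  19.] [130. 141.] 3.1 ztop 0.1364
y
  px 273 178 n 199 mean [0.6104 0.0658 0.1751] rect [603.  67.] [71. 30.] 3.8 ztop 0.1806
b
b bench
  px 156 186 n 74 mean [ 0.4124 -0.2401  0.0876] rect [ 410. -241.] [26. 27.] 71.4 ztop 0.0931
  px 164 200 n 85 mean [ 0.4865 -0.2268  0.0882] rect [ 482. -229.] [29. 27.] 31.8 ztop 0.0933
  px 135 208 n 88 mean [ 0.4913 -0.3112  0.0879] rect [ 488. -311.] [26. 28.] 87.1 ztop 0.0934
  px 167 236 n 104 mean [ 0.6365 -0.2457  0.0882] rect [ 635. -246.] [26. 27.] 69.8 ztop 0.0927
side
carrier
  px 268 183 n 850 mean [0.5839 0.0003 0.1292] rect [586.  19.] [125. 143.] 3.0 ztop 0.1349
y
  px 278 154 n 72 mean [0.6206 0.0632 0.1746] rect [621.  67.] [29. 19.] 79.3 ztop 0.1788
  px 264 156 n 74 mean [0.5803 0.0604 0.1743] rect [581.  64.] [25. 22.] 80.6 ztop 0.1785
b
b bench
  px 239 266 n 124 mean [ 0.4806 -0.2282  0.0899] rect [ 482. -228.] [27. 29.] 5.9 ztop 0.0919
  px 306 266 n 110 mean [ 0.6297 -0.2483  0.0897] rect [ 630. -247.] [30. 22.] 74.1 ztop 0.0915
  px 205 275 n 130 mean [ 0.4063 -0.2426  0.0897] rect [ 406. -241.] [31. 24.] 88.1 ztop 0.0917
  px 245 300 n 144 mean [ 0.4855 -0.3139  0.0902] rect [ 485. -314.] [29. 25.] 82.5 ztop 0.0924
```

Two samples are in and the needle reads about 3.0–3.1 rad. Next is balance F, into pocket (-1,+).

Call:
{"name": "carry_out", "arguments": {"steps": [[[0,0,0],[-0.5,-5.5,-0.5],110],[[0,0,0],[-1,-11,-0.5],110],[[0,0,0],[-1.6,-16.5,0],110],[[0,0,0],[-2.2,-22,4],110],[[0,0,0],[-2.7,-27,8],110],[[0,0,0],[-3.2,-31.6,11],110],[[0,0,0],[-3.2,-31.6,13],110],[[0,0,0],[-3.2,-31.6,13],110]]}}

```text
clock: 62.8
tcp_pos: [0.6286, -0.2455, 0.1125]
orientation: [-0.003, -0.024, 1.0, 0.002]
wrist_force: [-0.2, 0.9, 1.3]
finger_gap: 0.0485
grip_force: 0.0
```

Call:
{"name": "carry_out", "arguments": {"steps": [[[0,0,0],[0,0,2],110],[[0,0,0],[0,0,4],110],[[0,0,0],[0,0,5.4],110],[[0,0,0],[0,0,5.4],110],[[0,0,0],[0,0,5.4],255],[[0,0,0],[0,0,5.4],255],[[0,0,0],[0,0,5.4],255],[[0,0,0],[0,0,5.4],255]]}}

```text
clock: 63.8
tcp_pos: [0.6319, -0.2463, 0.0638]
orientation: [0.001, -0.024, 1.0, -0.0]
wrist_force: [-0.5, 1.1, 5.5]
finger_gap: 0.0296
grip_force: 39.7
```

Call:
{"name": "carry_out", "arguments": {"steps": [[[0,0,0],[0,0,-4],255],[[0,0,0],[0,0,-9],255],[[0,0,0],[0.8,3,-14],255],[[0,0,0],[2,8,-18],255],[[0,0,0],[3.5,13,-20],255],[[0,0,0],[5,19,-20],255],[[0,0,0],[6.2,24,-20],255],[[0,0,0],[7.2,29,-20],255]]}}

```text
clock: 64.8
tcp_pos: [0.5442, 0.0416, 0.2626]
orientation: [-0.0, -0.024, 1.0, -0.0]
wrist_force: [-0.2, 0.8, -0.3]
finger_gap: 0.0294
grip_force: 39.7
```

Call:
{"name": "carry_out", "arguments": {"steps": [[[0,0,0],[0.1,2.55,0],255],[[0,0,0],[0.1,2.55,0],255],[[0,0,0],[0.1,2.55,0],255],[[0,0,0],[0.1,2.55,1],255],[[0,0,0],[0.1,2.55,2.5],255],[[0,0,0],[0.1,2.55,4],255],[[0,0,0],[0.1,2.55,5],255],[[0,0,0],[0.1,2.55,5],255]]}}

```text
clock: 65.8
tcp_pos: [0.5421, 0.0655, 0.2113]
orientation: [-0.001, -0.024, 1.0, 0.0]
wrist_force: [0.1, 0.4, -0.5]
finger_gap: 0.0297
grip_force: 39.7
```

Call:
{"name": "carry_out", "arguments": {"steps": [[[0,0,0],[-0.05,0,1],255],[[0,0,0],[-0.05,0,2],255],[[0,0,0],[-0.05,0,3],255],[[0,0,0],[-0.05,0,4],255],[[0,0,0],[-0.05,0,5],255],[[0,0,0],[-0.05,0,5.5],255],[[0,0,0],[-0.05,0,5.7],255],[[0,0,0],[-0.05,0,5.7],255]]}}

```text
clock: 66.8
tcp_pos: [0.5435, 0.0655, 0.1557]
orientation: [0.0, -0.024, 1.0, -0.0]
wrist_force: [0.9, 0.0, 0.0]
finger_gap: 0.0299
grip_force: 39.7
```

Call:
{"name": "carry_out", "arguments": {"steps": [[[0,0,0],[0,0,0],170],[[0,0,0],[0,0,0],125],[[0,0,0],[0,0,0],125],[[0,0,0],[0,0,0],125],[[0,0,0],[0,0,-2],125],[[0,0,0],[0,0,-5],125],[[0,0,0],[0,0,-9],125],[[0,0,0],[0,0,-9],110]]}}

```text
clock: 67.8
tcp_pos: [0.5454, 0.0655, 0.2492]
orientation: [0.003, -0.024, 1.0, -0.0]
wrist_force: [-0.1, -0.6, 0.3]
finger_gap: 0.0485
grip_force: 0.0
```

Call:
{"name": "carry_out", "arguments": {"steps": [[[0,0,0],[1.4,-5.5,-0.5],110],[[0,0,0],[2.8,-11,-0.5],110],[[0,0,0],[4.2,-16.5,0],110],[[0,0,0],[5.6,-22,4],110],[[0,0,0],[7,-27,8],110],[[0,0,0],[7.6,-29,11],110],[[0,0,0],[7.6,-29,12.5],110],[[0,0,0],[7.6,-29,12.5],110]]}}

```text
clock: 68.8
tcp_pos: [0.4807, -0.2267, 0.1193]
orientation: [-0.001, -0.024, 1.0, 0.001]
wrist_force: [0.1, -0.6, -0.1]
finger_gap: 0.0484
grip_force: 0.0
```

```bash
python3 chk2.py
```

```text
t 68.8 tcp [ 0.4807 -0.2267  0.1193] q [-0.0012 -0.0244  0.9997  0.0012] F [ 0.0708 -0.5513 -0.0644] gap 0.04843032571852536 0.0 j [-0.592   0.2934 -0.2643  1.0165  0.0004 -0.6408]
scene
needle red n 3 green n 11 red px [38. 25.] green px [44.7273 20.8182]
  angle red 189.866030798907 rad 3.3137873751338867
  angle green 225.36009396463072 rad 3.9332756422866075
carrier
  px 252 193 n 764 mean [0.5959 0.0063 0.1293] rect [586.  19.] [128. 140.] 3.4 ztop 0.1352
y
  px 273 178 n 199 mean [0.6099 0.0657 0.1737] rect [604.  69.] [68. 32.] 0.2 ztop 0.179
b
  px 264 165 n 74 mean [0.5475 0.0629 0.1751] rect [546.  64.] [29. 27.] 3.2 ztop 0.1791
b bench
  px 156 186 n 70 mean [ 0.4128 -0.2394  0.0877] rect [ 410. -240.] [26. 27.] 64.3 ztop 0.0932
  px 164 200 n 84 mean [ 0.4864 -0.2268  0.0879] rect [ 483. -226.] [26. 27.] 80.1 ztop 0.0936
  px 135 208 n 87 mean [ 0.4914 -0.3114  0.0879] rect [ 489. -312.] [25. 28.] 50.2 ztop 0.0931
side
carrier
  px 279 186 n 477 mean [ 0.6114 -0.0138  0.1281] rect [598.  17.] [101. 139.] 3.1 ztop 0.1334
y
  px 278 154 n 84 mean [0.6207 0.0637 0.173 ] rect [621.  67.] [30. 25.] 78.3 ztop 0.1773
  px 266 157 n 17 mean [0.5873 0.056  0.1711] rect [589.  59.] [23.  6.] 59.3 ztop 0.1766
b
b bench
  px 237 269 n 50 mean [ 0.4771 -0.236   0.0888] rect [ 476. -234.] [13. 26.] 42.4 ztop 0.092
  px 205 275 n 125 mean [ 0.4063 -0.2437  0.0896] rect [ 406. -242.] [28. 24.] 88.2 ztop 0.0921
  px 245 300 n 135 mean [ 0.4848 -0.315   0.0899] rect [ 485. -313.] [29. 23.] 82.5 ztop 0.0919
```

Call:
{"name": "carry_out", "arguments": {"steps": [[[0,0,0],[0,0,2],110],[[0,0,0],[0,0,4],110],[[0,0,0],[0,0,5.6],110],[[0,0,0],[0,0,5.6],110],[[0,0,0],[0,0,5.6],255],[[0,0,0],[0,0,5.6],255],[[0,0,0],[0,0,5.6],255],[[0,0,0],[0,0,5.6],255]]}}

```text
clock: 69.9
tcp_pos: [0.4824, -0.2281, 0.0656]
orientation: [0.001, -0.024, 1.0, -0.0]
wrist_force: [1.0, 1.4, 5.3]
finger_gap: 0.0293
grip_force: 39.7
```

Call:
{"name": "carry_out", "arguments": {"steps": [[[0,0,0],[0,0,-4],255],[[0,0,0],[0,0,-9],255],[[0,0,0],[-2,2,-14],255],[[0,0,0],[-5,6,-17],255],[[0,0,0],[-9,10.5,-17],255],[[0,0,0],[-13,15,-17],255],[[0,0,0],[-15.6,19.3,-17],255],[[0,0,0],[-15.6,19.3,-17],255]]}}

```text
clock: 70.9
tcp_pos: [0.6291, -0.0243, 0.2337]
orientation: [-0.0, -0.027, 1.0, 0.0]
wrist_force: [-0.3, -0.4, -0.6]
finger_gap: 0.0294
grip_force: 39.7
```

Call:
{"name": "carry_out", "arguments": {"steps": [[[0,0,0],[0,0,0],255],[[0,0,0],[0,0,0],255],[[0,0,0],[0,0,0.5],255],[[0,0,0],[0,0,1],255],[[0,0,0],[0,0,1.5],255],[[0,0,0],[0,0,2],255],[[0,0,0],[0,0,2],255],[[0,0,0],[0,0,2],255]]}}

```text
clock: 71.9
tcp_pos: [0.6281, -0.0274, 0.2147]
orientation: [0.0, -0.024, 1.0, -0.0]
wrist_force: [-0.3, -0.3, 0.0]
finger_gap: 0.0297
grip_force: 39.7
```

Call:
{"name": "carry_out", "arguments": {"steps": [[[0,0,0],[0,0.05,1],255],[[0,0,0],[0,0.05,2],255],[[0,0,0],[0,0.05,3],255],[[0,0,0],[0,0.05,4],255],[[0,0,0],[0,0.05,5],255],[[0,0,0],[0,0.05,5.8],255],[[0,0,0],[0,0.05,6.1],255],[[0,0,0],[0,0.05,6.1],255]]}}

```text
clock: 72.9
tcp_pos: [0.628, -0.0269, 0.1535]
orientation: [-0.0, -0.024, 1.0, 0.0]
wrist_force: [1.2, -0.9, -0.7]
finger_gap: 0.0296
grip_force: 39.7
```

Call:
{"name": "carry_out", "arguments": {"steps": [[[0,0,0],[0,0,0],170],[[0,0,0],[0,0,0],125],[[0,0,0],[0,0,0],125],[[0,0,0],[0,0,0],125],[[0,0,0],[0,0,-2],125],[[0,0,0],[0,0,-5],125],[[0,0,0],[0,0,-9],125],[[0,0,0],[0,0,-9],110]]}}

```text
clock: 73.9
tcp_pos: [0.6299, -0.0272, 0.2477]
orientation: [0.003, -0.024, 1.0, -0.001]
wrist_force: [-0.5, -0.3, -0.3]
finger_gap: 0.0483
grip_force: 0.0
```

Call:
{"name": "carry_out", "arguments": {"steps": [[[0,0,0],[2.7,-5,-0.5],110],[[0,0,0],[5.4,-10,0],110],[[0,0,0],[8.1,-15,0],110],[[0,0,0],[10.8,-20,3],110],[[0,0,0],[13.5,-24.5,6],110],[[0,0,0],[15.4,-27.9,10],110],[[0,0,0],[15.4,-27.9,12.5],110],[[0,0,0],[15.4,-27.9,12.5],110]]}}

```text
clock: 74.9
tcp_pos: [0.4856, -0.3121, 0.1157]
orientation: [-0.002, -0.024, 1.0, 0.002]
wrist_force: [0.7, -0.1, -0.1]
finger_gap: 0.0489
grip_force: 0.0
```

```bash
python3 chk2.py
```

```text
t 74.9 tcp [ 0.4856 -0.3121  0.1157] q [-0.0022 -0.0238  0.9997  0.0021] F [ 0.6713 -0.0828 -0.1266] gap 0.048927430801191316 0.0 j [-0.7103  0.3805 -0.1474  1.0489  0.0002 -0.7579]
scene
needle red n 0 green n 12 red px  green px [44.9167 20.8333]
  angle green 225.99119034375516 rad 3.9442903519997436
carrier
  px 252 193 n 682 mean [0.5981 0.0081 0.1289] rect [584.  19.] [132. 140.] 3.2 ztop 0.1348
y
  px 273 178 n 199 mean [0.6098 0.0656 0.1723] rect [603.  68.] [70. 31.] 0.6 ztop 0.1779
b
  px 264 166 n 71 mean [0.5478 0.063  0.174 ] rect [545.  64.] [29. 28.] 8.1 ztop 0.1781
  px 244 190 n 111 mean [ 0.631  -0.0267  0.1734] rect [629. -26.] [29. 28.] 68.3 ztop 0.178
b bench
  px 156 186 n 74 mean [ 0.4126 -0.2394  0.0875] rect [ 410. -239.] [26. 27.] 78.4 ztop 0.0926
  px 135 208 n 84 mean [ 0.4922 -0.3112  0.088 ] rect [ 490. -312.] [26. 25.] 78.0 ztop 0.0935
side
carrier
  px 288 191 n 158 mean [ 0.629  -0.04    0.1291] rect [625. -29.] [51. 45.] 3.1 ztop 0.138
y
b
  px 288 175 n 57 mean [ 0.6291 -0.0298  0.1739] rect [631. -28.] [30. 16.] 68.1 ztop 0.1767
b bench
  px 205 276 n 120 mean [ 0.4058 -0.244   0.0896] rect [ 406. -242.] [29. 24.] 87.0 ztop 0.0918
  px 241 301 n 19 mean [ 0.4765 -0.3153  0.0898] rect [ 476. -315.] [20.  4.] 89.3 ztop 0.0911
```

Call:
{"name": "carry_out", "arguments": {"steps": [[[0,0,0],[0,0,2],110],[[0,0,0],[0,0,4],110],[[0,0,0],[0,0,5.4],110],[[0,0,0],[0,0,5.4],110],[[0,0,0],[0,0,5.4],255],[[0,0,0],[0,0,5.4],255],[[0,0,0],[0,0,5.4],255],[[0,0,0],[0,0,5.4],255]]}}

```text
clock: 76.0
tcp_pos: [0.4885, -0.3135, 0.0657]
orientation: [0.001, -0.024, 1.0, -0.001]
wrist_force: [-1.1, 1.7, 5.5]
finger_gap: 0.0293
grip_force: 39.6
```

Call:
{"name": "carry_out", "arguments": {"steps": [[[0,0,0],[0,0,-4],255],[[0,0,0],[0,0,-9],255],[[0,0,0],[-1,3,-14],255],[[0,0,0],[-2.5,8,-17],255],[[0,0,0],[-4,13.5,-17],255],[[0,0,0],[-5.5,19,-17],255],[[0,0,0],[-7,24,-17],255],[[0,0,0],[-7.4,27.9,-17],255]]}}

```text
clock: 77.0
tcp_pos: [0.5484, -0.0289, 0.2345]
orientation: [0.0, -0.025, 1.0, -0.0]
wrist_force: [0.3, -1.4, 0.1]
finger_gap: 0.0296
grip_force: 39.7
```

Call:
{"name": "carry_out", "arguments": {"steps": [[[0,0,0],[0,0,0],255],[[0,0,0],[0,0,0],255],[[0,0,0],[0,0,0.5],255],[[0,0,0],[0,0,1],255],[[0,0,0],[0,0,1.5],255],[[0,0,0],[0,0,2],255],[[0,0,0],[0,0,2],255],[[0,0,0],[0,0,2],255]]}}

```text
clock: 78.0
tcp_pos: [0.5482, -0.0308, 0.2147]
orientation: [0.0, -0.024, 1.0, -0.0]
wrist_force: [-0.0, 0.0, -0.1]
finger_gap: 0.0295
grip_force: 39.7
```

Call:
{"name": "carry_out", "arguments": {"steps": [[[0,0,0],[0,0,1],255],[[0,0,0],[0,0,2],255],[[0,0,0],[0,0,3],255],[[0,0,0],[0,0,4],255],[[0,0,0],[0,0,5],255],[[0,0,0],[0,0,5.8],255],[[0,0,0],[0,0,6.2],255],[[0,0,0],[0,0,6.2],255]]}}

```text
clock: 79.0
tcp_pos: [0.548, -0.0308, 0.1524]
orientation: [-0.0, -0.024, 1.0, 0.0]
wrist_force: [-0.1, -0.0, -0.1]
finger_gap: 0.0297
grip_force: 39.7
```

Call:
{"name": "carry_out", "arguments": {"steps": [[[0,0,0],[0,0,0],170],[[0,0,0],[0,0,0],125],[[0,0,0],[0,0,0],125],[[0,0,0],[0,0,0],125],[[0,0,0],[0,0,-2],125],[[0,0,0],[0,0,-5],125],[[0,0,0],[0,0,-9],125],[[0,0,0],[0,0,-9],110]]}}

```text
clock: 80.0
tcp_pos: [0.5501, -0.0312, 0.2462]
orientation: [0.003, -0.024, 1.0, -0.001]
wrist_force: [-0.1, -0.7, -1.4]
finger_gap: 0.0482
grip_force: 0.0
```

Call:
{"name": "carry_out", "arguments": {"steps": [[[0,0,0],[3,0,-1],110],[[0,0,0],[8,0,-1],110],[[0,0,0],[12,0,-1],110],[[0,0,0],[12,0,-1],110],[[0,0,0],[12,0,-1],110],[[0,0,0],[12,0,-1],110],[[0,0,0],[12,0,-1],110],[[0,0,0],[12,0,-1],110]]}}

```text
clock: 81.0
tcp_pos: [0.4287, -0.0367, 0.2524]
orientation: [-0.0, -0.025, 1.0, 0.0]
wrist_force: [0.4, -0.6, -0.3]
finger_gap: 0.0487
grip_force: 0.0
```

```bash
sed -i "s/h\[...,1\]>90)/h[...,1]>45)\&(np.hypot(*(np.indices(h.shape[:2])-np.array([32.3,38.7])[:,None,None]))<14)/" chk2.py
cat >> chk2.py <<'E'
    print('pan');blobs(im,w,(0,0,60),(180,60,255),(.065,.09),(.48,.7,-.08,.12),60)
    for nm,lo,hi,zr,bx in [('pinhandle',(0,0,0),(180,255,60),(.11,.14),(.4,.46,-.09,-.02)),('jar',(0,150,40),(8,255,255),(.06,.08),(.34,.42,.03,.11)),('holder',(0,150,30),(8,255,255),(.07,.085),(.39,.47,-.1,-.02))]: print(nm);blobs(im,w,lo,hi,zr,bx)
E
python3 chk2.py
```

```text
t 81.0 tcp [ 0.4287 -0.0367  0.2524] q [-0.0002 -0.0245  0.9997  0.0001] F [ 0.3768 -0.5908 -0.2585] gap 0.048711156237399265 0.0 j [-0.2724  0.0266 -0.2502  1.2944 -0.     -0.3215]
scene
needle red n 17 green n 6 red px [40.8824 26.7647] green px [45.3333 20.8333]
  angle red 219.3448684157869 rad 3.8282901512092
  angle green 228.18798205376595 rad 3.982631600319948
carrier
  px 252 194 n 646 mean [0.5992 0.0062 0.1286] rect [585.  19.] [128. 140.] 3.6 ztop 0.1368
y
  px 273 179 n 198 mean [0.6095 0.0657 0.171 ] rect [604.  67.] [71. 29.] 4.8 ztop 0.1765
b
  px 264 166 n 71 mean [0.5474 0.0631 0.1728] rect [545.  64.] [26. 27.] 69.0 ztop 0.1771
  px 233 174 n 86 mean [ 0.5511 -0.0308  0.1721] rect [548. -31.] [27. 29.] 18.5 ztop 0.1768
  px 244 191 n 105 mean [ 0.6307 -0.0264  0.1721] rect [627. -26.] [30. 29.] 10.6 ztop 0.1764
b bench
  px 156 186 n 74 mean [ 0.412  -0.2401  0.0873] rect [ 408. -241.] [26. 26.] 33.1 ztop 0.0929
pan
  px 260 218 n 900 mean [0.6515 0.0101 0.0795] rect [624.  -7.] [220. 129.] 53.9 ztop 0.087
pinhandle
  px 215 167 n 49 mean [ 0.4323 -0.0539  0.1256] 
[... 607 characters left out ...]
2 ztop 0.1751
  px 287 176 n 91 mean [ 0.6249 -0.0288  0.1723] rect [625. -27.] [30. 25.] 78.2 ztop 0.1748
  px 255 179 n 95 mean [ 0.5448 -0.0328  0.1724] rect [545. -31.] [34. 25.] 82.4 ztop 0.1748
b bench
  px 205 275 n 130 mean [ 0.4063 -0.2427  0.0897] rect [ 406. -241.] [31. 24.] 86.5 ztop 0.0917
pan
  px 268 201 n 751 mean [ 0.5836 -0.0162  0.0798] rect [597.  20.] [182. 163.] 2.8 ztop 0.0868
pinhandle
  px 209 204 n 48 mean [ 0.426  -0.0591  0.1255] rect [426. -56.] [12. 15.] 1.1 ztop 0.1333
jar
  px 194 189 n 138 mean [0.384  0.0673 0.0694] rect [384.  67.] [46. 40.] 88.1 ztop 0.0713
holder
  px 210 219 n 220 mean [ 0.4248 -0.0635  0.0776] rect [425. -55.] [56. 60.] 22.9 ztop 0.0796
```

```bash
cat > nd.py <<'E'
from h import *
def go(im,P,lab):
    c=np.array([38.7,32.3]); yy,xx=np.mgrid[0:60,0:75]; ok=np.isfinite(P).all(-1); d=(np.hypot(xx-c[0],yy-c[1])<13)&ok
    M=np.linalg.lstsq(np.c_[xx[d],yy[d],np.ones(d.sum())],P[d],rcond=None)[0]
    n=np.cross(M[0],M[1]); n/=np.linalg.norm(n); n*=np.sign(n[2])
    down=np.array([0,0,-1.])+n[2]*n; down/=np.linalg.norm(down); left=np.cross(down,n)
    q=np.stack([xx-c[0],yy-c[1]],-1)@M[:2]; an=np.arctan2(q@left,q@down)%(2*np.pi); r=np.linalg.norm(q,axis=-1)*1000
    red=np.clip(im[...,0]-np.maximum(im[...,1],im[...,2])-12,0,None); g=np.clip(im[...,1]-np.maximum(im[...,0],im[...,2])-15,0,None)
    for nm,x in [('red',red),('green',g)]:
        for a,b in [(8,16),(16,22),(22,32)]:
            k=(r>a)&(r<b)&(x>0); W=x[k]
            if len(W): m=(an[k]*W).sum()/W.sum(); print(lab,nm,a,b,len(W),'sum',W.sum().round(),'ang',m.round(3),'sd',np.sqrt(((an[k]-m)**2*W).sum()/W.sum()).round(3))
s=(slice(205,265),slice(235,310))
F=[cloud('scene') for _ in range(5)]
go(np.mean([f[0][s].astype(float) for f in F],0),np.nanmean([f[1][s] for f in F],0),'now')
z=np.load('pics/scene0.npz'); go(z['im'][s].astype(float),z['w'][s],'start')
E
python3 nd.py
```

```text
now red 8 16 8 sum 216.0 ang 3.787 sd 0.131
now red 16 22 5 sum 100.0 ang 3.833 sd 0.091
now red 22 32 8 sum 194.0 ang 3.866 sd 0.05
now green 22 32 1 sum 26.0 ang 4.052 sd 0.0
start red 8 16 6 sum 114.0 ang 2.79 sd 2.976
start red 16 22 6 sum 144.0 ang 1.09 sd 2.281
start red 22 32 9 sum 200.0 ang 1.444 sd 2.582
start green 22 32 4 sum 84.0 ang 3.954 sd 0.077
```

```bash
cat > nd2.py <<'E'
from h import *
s=(slice(205,265),slice(235,310)); yy,xx=np.mgrid[0:60,0:75]; c=np.array([38.7,32.3])
F=[cloud('scene') for _ in range(6)]; P=np.nanmean([f[1][s] for f in F],0)
now=np.mean([f[0][s].astype(float) for f in F],0); z=np.load('pics/scene0.npz')['im'][s].astype(float)
d=(np.hypot(xx-c[0],yy-c[1])<13)&np.isfinite(P).all(-1)
M=np.linalg.lstsq(np.c_[xx[d],yy[d],np.ones(d.sum())],P[d],rcond=None)[0]
n=np.cross(M[0],M[1]); n/=np.linalg.norm(n); n*=np.sign(n[2]); print('normal',n)
down=np.array([0,0,-1.])+n[2]*n; down/=np.linalg.norm(down); left=np.cross(down,n)
q=np.stack([xx-c[0],yy-c[1]],-1)@M[:2]*1000; U=np.stack([q@down,q@left],-1); r=np.hypot(U[...,0],U[...,1])
L=[]
for nm,im in [('start',z),('now',now)]:
    W=np.clip(im[...,0]-np.maximum(im[...,1],im[...,2])-10,0,None); k=(r<32)&(W>0); w=W[k]; u=U[k]
    m=(u*w[:,None]).sum(0)/w.sum(); v=np.linalg.svd((u-m)*np.sqrt(w)[:,None])[2][0]; v*=np.sign(v@m); L.append((m,v)); print(nm,len(w),m,'dir',np.arctan2(v[1],v[0]))
A=np.array([L[0][1],-L[1][1]]).T; t=np.linalg.solve(A,L[1][0]-L[0][0]); hub=L[0][0]+t[0]*L[0][1]; print('hub',hub)
G=np.clip(z[...,1]-np.maximum(z[...,0],z[...,2])-8,0,None); k=(r<34)&(G>0); w=G[k]; m=(U[k]*w[:,None]).sum(0)/w.sum()-hub
print('green',np.arctan2(m[1],m[0])%6.283, 'ext',np.percentile(np.arctan2(*(U[k]-hub).T[::-1])%6.283,[0,100]))
for _,(m,v) in zip(range(2),L): e=m-hub; print('needle via hub',np.arctan2(e[1],e[0])%6.283)
E
python3 nd2.py
```

```text
normal [0.78553635 0.03574438 0.6177823 ]
start 28 [17.92438691  0.89614127] dir -0.024730680184673674
now 24 [-13.74761906 -11.39363802] dir -2.365732534999654
hub [-0.75030495  1.35807328]
green 3.9766271938046294 ext [3.76647129 4.1645604 ]
needle via hub 6.2582693198153265
needle via hub 3.9172674650003465
```

The needle reads 3.94 rad once calibrated against its start position and the green sector (3.8 to 4.2). The carrier is centred, the pin is hung up, the spare bottle is standing, and the arm is clear.

```bash
python3 -c "
from workcell import env
print(env.hand_in())"
```

```text
the job is handed in; nothing more can be done
None
```

The job is handed in; no verdict came back. The pin is back in its holder, the carrier is centred on the pan with 2 samples and 3 balance bottles, and the needle is at about 3.94 rad, inside the green; the carrier was knocked aside once, before any bottle was in it, and I re-centred it.

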